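# Load a wooden ball in the rotary drilling jig and index it under the drill bush

### The job

Take the largest wooden ball from the rack and lower it gently into the nest cup of the rotary drilling jig: do not drop it in or ram it down. Then pull up the jig's sprung plunger, swing the turntable anticlockwise until the cup stands under the drill bush, and let the plunger drop fully home in its locking hole there. Leave the ball sitting in its cup, let go of the jig, and do not disturb the smaller balls, the glue bottle or the tub.

Things in the scene. Friction and masses are not known exactly. Their poses are not given: they have to be found in the camera images.
- ball_center (a point): Centre of the largest of three plain turned wooden balls on the rack: 46 mm in diameter, 27 to 45 g; it is the one to load. The other two are 34 mm. It sits in one of the rack's three shallow holes, its centre 37 mm above the bench, 66 mm or 132 mm from the others.
- rack: Fixed wooden rack, 205 x 75 x 18 mm, with a row of three 27 mm holes 66 mm apart in its top, a ball in each. Origin at the centre of its underside, x along its length (the row), y across it (grip a ball along y, across the row), z up.
- bead_a_center (a point): Centre of a smaller wooden ball, 34 mm in diameter, on the rack; to be left there.
- bead_b_center (a point): Centre of the other smaller wooden ball, 34 mm in diameter, on the rack; to be left there.
- pivot (a point): On the jig's vertical turning axis, 40 mm above the bench, at the top of the aluminium turntable (214 mm across). The grey base below is fixed, 300 mm across, with bolt lugs out to 185 mm from the axis. Round the turntable lies a fixed steel index ring, 222 to 278 mm in diameter, its top 34 mm above the bench, which carries the bridge.
- cup (a point): Steel nest cup on the turntable, 72 mm from the axis, across from the plunger; this point at its foot, 40 mm above the bench, x radially outwards, z up. Inside 54 mm across, rim at 90 mm above the bench. Two openings 36 mm wide in its wall, towards and away from the axis (along x), let a finger down on either side of the ball; the floor there is at 46 mm.
- nest (a point): Where the ball's centre is when it sits in the cup, on a seat ring: 72.6 mm above the bench, 17 mm below the cup's rim. The bridge, over the cup's final place, has a drill bush 24 mm thick from 103 to 124 mm above the bench on an arm from an 18 mm post 126 mm from the axis, 130 mm high; its place is not measured, but over 60 mm anticlockwise of the cup at the start.
- knob (a point): Centre of the black round plunger knob, 28 mm across, 22 mm high, 90 mm above the bench when down; 125 mm from the axis, across from the cup, on an ear of the turntable. Ear top 52 mm above the bench; a 20 mm thick housing under the knob reaches 76 mm. x towards the axis, z up. It lifts straight up; swung round the axis, it turns the turntable with it.
- plunger (a joint): Lift of the plunger, m: 0 fully down, 0.014 top of its travel. A spring pushes it down with 9 N, 13 N at the top. Its round-nosed 10 mm pin runs on the index ring below the ear: above 0.010 it is clear of the ring, about 0.010 standing on it, 0 when down in the locking hole, or in the long free-play slot where it is at the start.
- turntable (a joint): Turn in rad, anticlockwise from above; -0.12 to 0.12 at the start, stops at 1.9, friction 0.15 N m. The slot ends below 0.5. The 12 mm locking hole is where this reads 1.2 to 1.42; it differs from job to job and is not measured: from 0.5 on, let the pin down on the ring and push the knob on (3 to 5 N, slowly, not holding it up) till it drops and stops the table.
- glue: White round glue bottle, 60 mm in diameter, 150 mm high, bystander; origin at the centre of its foot.
- tub: Blue round tub of screws, 78 mm across, 62 mm high, bystander; origin at the centre of its foot.
Mind the look-alikes: they are no part of the job. What is shaped like the part that bears ball_center but grey, orange or yellow is not meant.

How it is judged:
On the way, in this order (a step that is already met when the one before it is completed fails the run):
1. the ball rests in the nest cup, let go, while the cup is still clear of the bridge (distance between ball_center and nest below 0.005 m and contact force between the fingers and ball below 0.05 N and linear speed of ball below 0.03 m/s and value of joint turntable below 0.5 rad), for 0.2 s.
2. the plunger is pulled up out of the slot with the ball in the cup (distance between ball_center and nest below 0.005 m and value of joint plunger above 0.009 m), for 0.1 s.
At the end, for the whole second after the job is handed in: The plunger is down in the locking hole (lift under 1.5 mm, turntable between 1.1 and 1.5 rad), which holds the cup under the drill bush; the ball's centre is within 5 mm of its seat in the cup and at rest (value of joint turntable between 1.1 and 1.5 rad and value of joint plunger below 0.0015 m and distance between ball_center and nest below 0.005 m and linear speed of ball below 0.03 m/s); the robot touches nothing.
It fails at once if the ball is dropped or thrown: it moves faster than 0.5 m/s (a fall of 13 mm) with no finger on it (linear speed of ball above 0.5 m/s and contact force between the fingers and ball below 0.01 N).
It fails at once if the ball is rammed against the cup with more than 30 N (contact force between ball and turntable above 30 N).
It fails at once if a smaller ball is moved by more than 15 mm (distance of any of bead_a_center, bead_b_center from where it was at the start of the episode above 0.015 m).
It fails at once if the glue bottle or the tub is moved by more than 25 mm (distance of any of glue, tub from where it was at the start of the episode above 0.025 m).
It also fails if it takes over 54 s, if anything falls off the work surface, if the arm or the gripper's body presses on something with over 40 N, if the wrist force passes 120 N, or if a joint passes its speed limit or range.

### The arm

A 6-joint arm with a two-finger parallel gripper is mounted at the origin on the work surface. World frame = base frame: x ahead of the robot, y to its left, z up, the work surface at z = 0. Lengths are in m, angles in rad, forces in N, time in s.
With the tool pointing down it reaches from about 0.25 to 0.725 m from the base axis. Payload 4 kg.
Tool frame: the origin (TCP) lies midway between the tips of the shut fingers; the grasp point (between the pads) lies 19 mm behind it; y points along the fingers, z is the direction in which the jaws open and shut, and the axes are right-handed (so a half turn about y gives the same grasp; the last joint's range is limited). The gripper opens to 85 mm and grips with 20 to 120 N. Pads are 22 mm wide; open, the fingers measure 114 mm over their backs; the gripper's body (76 mm by 85 mm) begins 54 mm behind the grasp point. The pads swing forward as they close: fully open they stand 13 mm farther back than shut.
Start: joints at [1.124, 0.241, 0.005, 1.335, 0, 1.571], TCP at [0.216, 0.451, 0.199] pointing down, gripper open.
Joint ranges: [-2.72, 2.72], [-1.05, 1.87], [-1.09, 1.28], [-1.99, 2.15], [-1.42, 1.44], [-3.14, 3.14]. Speed limits (rad/s): [2.79, 2.79, 3.14, 3.14, 3.14, 3.14].

### API

Orientations are given as a unit quaternion [x, y, z, w].
In Python, from workcell import bot gives the robot as it stands. The module is installed in compiled form; this text tells all that it offers.
- The arm moves only by the shell command python3 -m handwheel 'ROWS' [OPENING]. ROWS is JSON, a list of rows, each a list of 6 numbers: the shift along the tool's x, y, z in units of 25 mm (1.0 is 25 mm), then the turn, a rotation vector about the tool's x, y, z in units of 10 degrees (1.0 is 10 degrees). A call has exactly 5 rows; each row is the pose to reach, as a shift and turn from the pose commanded when the call began, along the tool's axes at that moment; what a row does not reach only later rows make up. A row lasts 1/8 s, in which the tool goes at most 62.5 mm and 10.7 degrees, less where a joint would pass 70% of its speed; a pose out of reach is approached as far as the arm can. A call with a gripper value outside its range is refused whole. OPENING is the gripper command: -1 is shut, 1 is fully open, values between are in proportion, set as the call begins (- or left out, the last holds). The fingers move at their own pace and stop on an object; the grip force is fixed at half the most. Time passes only in rows, so rows that repeat a pose let the fingers close, or fill a call up. It gives the time, the measured TCP pose, the force and the opening at its end, in the units of the state.
- bot.get_obs(): the state, without advancing time (a new reading comes with each control period).
- bot.camera(name): name is "side" or "top" or "wrist"; returns a dict with "color" (400x640x3 uint8, red, green, blue), "fx", "fy", "cx", "cy" (pixels), "rvec" (rotation vector, rad) and "tvec" (3), from world to camera coordinates, as OpenCV has them. Camera axes: x right, y down, z forward; pixel columns grow to the right and rows downward; lengths in m; the calibration is good to about 2 mm. The wrist camera is an equidistant fisheye: a pixel r from the principal point sees the ray r / f radians off the axis. A picture is of the moment at which its call begins. There is no depth.
- bot.job_done(): hands the job in, once; it reports no verdict.
The state is a dict: "clock": time; "joint_pos": joint angles; "joint_vel": joint speeds; "tau": joint torques, N m; "eef_pos": TCP position; "tool_rot": TCP orientation; "ft_force": force on the tool from outside, world axes, zero at the start; "ft_torque": the same for the moment, N m; "grip_width": finger opening in m.
Only numpy, scipy, OpenCV 4.12 (cv2) and the standard library are available. Lean on these libraries where they do the work, as an engineer would, in place of code of your own. Each camera call takes 0.05 s, during which the arm holds its last target.

## Working session

There is one attempt and no reset: what is moved stays moved. The work goes in short steps, Python scripts to look and compute and a shell command to move; the robot and the scene stay as the last step left them, time stands still between calls to the robot, and variables do not carry over. Pictures are saved under pics/ and viewed, and the job is handed in when it is done.

```bash
mkdir -p pics; ls
cat > h.py <<'E'
import numpy as np,cv2,json
from workcell import bot
def snap(n,f):
    c=bot.camera(n); cv2.imwrite(f,c["color"][:,:,::-1]); 
    k={a:np.array(c[a]).tolist() for a in ("fx","fy","cx","cy","rvec","tvec")}
    json.dump(k,open(f+".json","w")); return c
def px2w(f,u,v,z):
    k=json.load(open(f+".json")); R=cv2.Rodrigues(np.array(k["rvec"]))[0]; t=np.array(k["tvec"]).ravel()
    x=(u-k["cx"])/k["fx"]; y=(v-k["cy"])/k["fy"]
    if "wrist" in f:
        r=np.hypot(x,y); d=np.array([x/r*np.sin(r),y/r*np.sin(r),np.cos(r)]) if r>0 else np.array([0,0,1.])
    else: d=np.array([x,y,1])
    d=R.T@d; o=-R.T@t; return o+d*(z-o[2])/d[2]
def w2px(f,p):
    k=json.load(open(f+".json")); R=cv2.Rodrigues(np.array(k["rvec"]))[0]; t=np.array(k["tvec"]).ravel()
    q=R@np.array(p)+t
    if "wrist" in f:
        th=np.arctan2(np.hypot(q[0],q[1]),q[2]); s=th/np.hypot(q[0],q[1])
        return k["cx"]+k["fx"]*q[0]*s,k["cy"]+k["fy"]*q[1]*s
    return k["cx"]+k["fx"]*q[0]/q[2],k["cy"]+k["fy"]*q[1]/q[2]
E
python3 - <<'E'
from h import *
for n in("top","side","wrist"):
    snap(n,f"pics/{n}0.png"); print(open(f"pics/{n}0.png.json").read())
o=bot.get_obs()
for k in o: print(k,np.round(o[k],4))
from scipy.spatial.transform import Rotation as R
print(R.from_quat(o["tool_rot"]).as_matrix().round(3))
E
```

```text
pics
{"fx": 399.30603646795294, "fy": 399.30603646795294, "cx": 322.62071409061576, "cy": 200.0307363438357, "rvec": [2.1248512807863347, -2.159587634299923, 0.12973845411717602], "tvec": [0.04497856126463555, 0.517403600789946, 0.9704418156569824]}
{"fx": 444.99225061882845, "fy": 444.99225061882845, "cx": 324.16506811297455, "cy": 198.69937069354162, "rvec": [2.1887134437908795, -0.3094245534151055, 0.16756842420196436], "tvec": [-0.49727532822466264, 0.15342470862426694, 1.016584811581956]}
{"fx": 309.70691628693146, "fy": 309.70691628693146, "cx": 321.889944964233, "cy": 197.94590238264192, "rvec": [-2.455403949267436, -1.5451398232073705, -0.21270604415037306], "tvec": [-0.5001656131737323, -0.03403480253297425, 0.379387375578917]}
clock 0.15
joint_pos [ 1.124   0.2412  0.004   1.3352 -0.      1.5708]
joint_vel [ 0.0027 -0.0036  0.0043  0.0003 -0.0007  0.001 ]
tau [ 0.00000e+00 -3.72634e+01  2.52639e+01  1.24000e-02 -0.00000e+00
  0.00000e+00]
eef_pos [0.2158 0.4504 0.1986]
tool_rot [ 0.6901 -0.1568  0.1565 -0.689 ]
ft_force [ 0.4243 -0.2793 -0.2179]
ft_torque [-0.019  -0.0286  0.0102]
grip_width 0.0852
[[ 0.902 -0.001  0.432]
 [-0.432 -0.001  0.902]
 [ 0.    -1.    -0.002]]
```

View pics/top0.png

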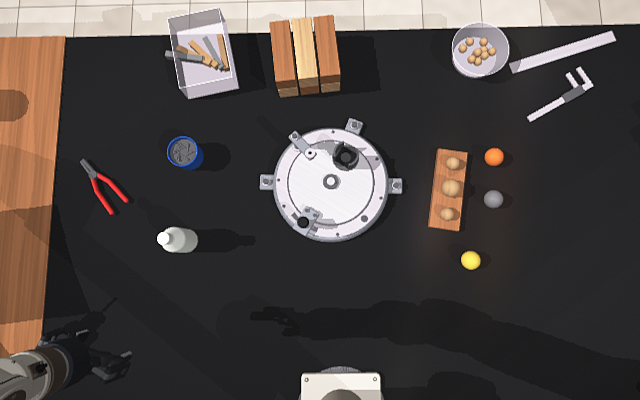

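View pics/side0.png

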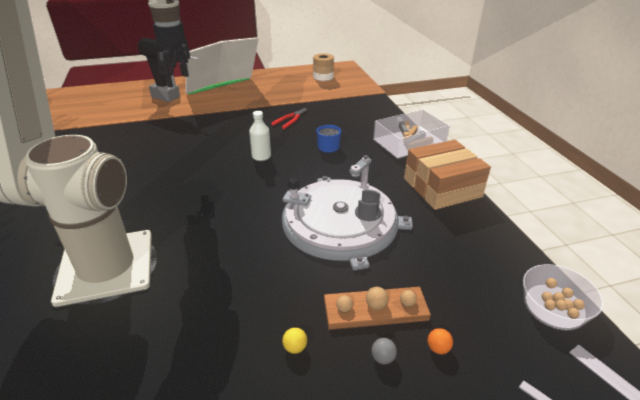

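View pics/wrist0.png

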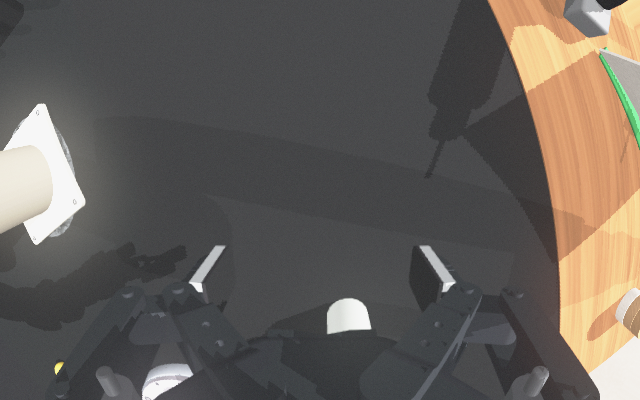

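Run:
```python
from h import *
a=cv2.imread("pics/top0.png")
cv2.imwrite("pics/jig0.png",cv2.resize(a[110:260,250:420],None,fx=4,fy=4,interpolation=cv2.INTER_CUBIC))
cv2.imwrite("pics/rack0.png",cv2.resize(a[135:280,415:515],None,fx=4,fy=4,interpolation=cv2.INTER_CUBIC))
s=cv2.imread("pics/side0.png")
cv2.imwrite("pics/sidej0.png",cv2.resize(s[140:370,270:450],None,fx=2.6,fy=2.6,interpolation=cv2.INTER_CUBIC))
```

```text
(no output)
```

View pics/jig0.png

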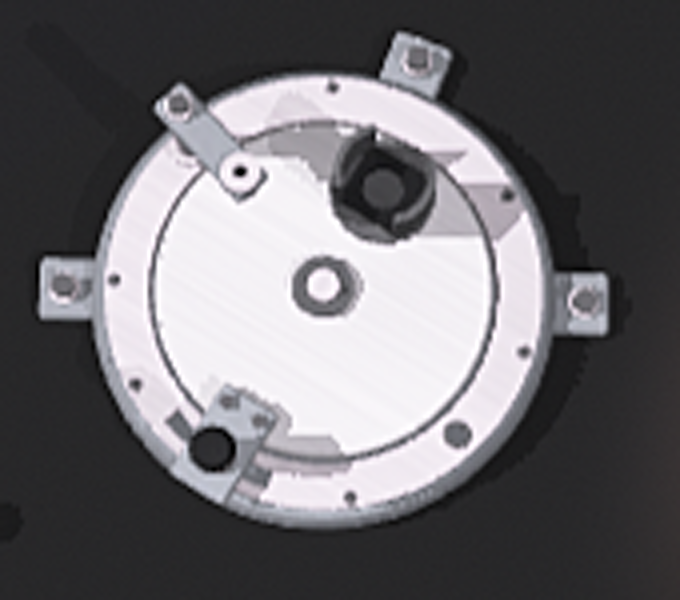

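View pics/rack0.png

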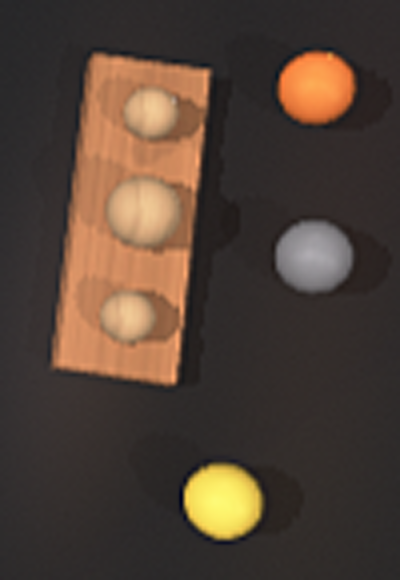

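View pics/sidej0.png

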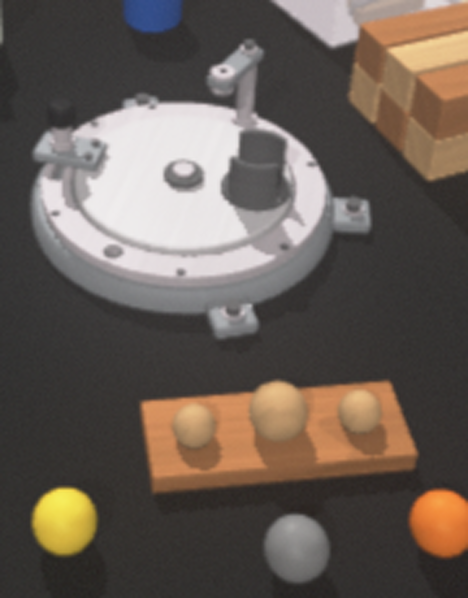

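Run:
```python
from h import *
f="pics/top0.png"
J=lambda x,y:(249.6+x/4,109.6+y/4)
Rk=lambda x,y:(414.6+x/4,134.6+y/4)
S=lambda x,y:(269.7+x/2.6,139.7+y/2.6)
def p(n,uv,z): print(n,np.round(uv,1),px2w(f,*uv,z).round(4))
p("ball",Rk(144,212),.037);p("beadA",Rk(152,112),.035);p("beadB",Rk(128,317),.035)
p("turntable L edge",J(150,285),.04);p("R",J(496,285),.04);p("T",J(323,120),.04);p("B",J(323,462),.04)
p("hub",J(324,285),.045);p("cup rim",J(383,187),.09);p("knob top",J(212,449),.101)
p("bush top",J(242,173),.127);p("hole",J(457,434),.034)
print("rack corners");[p("",Rk(*c),.018) for c in((91,52),(212,70),(178,384),(52,368))]
g="pics/side0.png"
def ps(n,uv,z): print("S",n,np.round(uv,1),px2w(g,*uv,z).round(4))
ps("ball",S(278,411),.037);ps("beadA",S(360,411),.035);ps("beadB",S(194,425),.035);ps("hub",S(184,172),.048);ps("cup rim",S(262,145),.09);ps("knobtop",S(62,110),.101); ps("hole",S(113,252),.034)
for n,uv in dict(glue=(178,240),tub=(185,153)).items(): p(n,uv,.1)
```

```text
ball [450.6 187.6] [ 0.5439 -0.2857  0.037 ]
beadA [452.6 162.6] [ 0.6085 -0.2952  0.035 ]
beadB [446.6 213.8] [ 0.478  -0.2725  0.035 ]
turntable L edge [287.1 180.8] [0.5681 0.1257 0.04  ]
R [373.6 180.8] [ 0.5641 -0.0928  0.04  ]
T [330.4 139.6] [0.6735 0.0144 0.04  ]
B [330.4 225.1] [0.4542 0.0182 0.04  ]
hub [330.6 180.8] [0.5651 0.0157 0.045 ]
cup rim [345.4 156.4] [ 0.6162 -0.0208  0.09  ]
knob top [302.6 221.8] [0.4583 0.0832 0.101 ]
bush top [310.1 152.8] [0.6169 0.0627 0.127 ]
hole [363.8 218.1] [ 0.4708 -0.066   0.034 ]
rack corners
 [437.4 147.6] [ 0.653  -0.2635  0.018 ]
 [467.6 152.1] [ 0.6394 -0.3409  0.018 ]
 [459.1 230.6] [ 0.4367 -0.3064  0.018 ]
 [427.6 226.6] [ 0.4481 -0.2278  0.018 ]
S ball [376.6 297.8] [ 0.5442 -0.287   0.037 ]
S beadA [408.2 297.8] [ 0.6066 -0.303   0.035 ]
S beadB [344.3 303.2] [ 0.4776 -0.2807  0.035 ]
S hub [340.5 205.9] [0.564  0.0108 0.048 ]
S cup rim [370.5 195.5] [ 0.6296 -0.0212  0.09  ]
S knobtop [293.5 182. ] [0.458 0.071 0.101]
S hole [313.2 236.6] [ 0.4707 -0.0686  0.034 ]
glue [178 240] [0.4206 0.3756 0.1   ]
tub [185 153] [0.6296 0.366  0.1   ]
```

```bash
cat >> h.py <<'E'
from scipy.spatial.transform import Rotation as Ro
def Rt(yaw):
    a=np.radians(yaw); z=np.array([np.cos(a),np.sin(a),0]); y=np.array([0,0,-1.]); return np.c_[np.cross(y,z),y,z]
def plan(x,y,z,yaw):
    o=bot.get_obs(); R=Ro.from_quat(o["tool_rot"]).as_matrix(); 
    d=R.T@(np.array([x,y,z])-o["eef_pos"])/.025
    r=np.degrees(Ro.from_matrix(R.T@Rt(yaw)).as_rotvec())/10
    print("yaw now",round(np.degrees(np.arctan2(R[1,2],R[0,2])),1),"shift",d.round(2),"turn",r.round(2))
def st():
    o=bot.get_obs(); R=Ro.from_quat(o["tool_rot"]).as_matrix()
    print(round(o["clock"],2),"tcp",np.round(o["eef_pos"],4),"yaw",round(np.degrees(np.arctan2(R[1,2],R[0,2])),1),"F",np.round(o["ft_force"],1),"w",round(o["grip_width"],4),"q",np.round(o["joint_pos"],2))
E
python3 - <<'E'
from h import *
plan(.30,.25,.2,64-50); plan(.5,-.1,.2,-80)
E
```

```text
yaw now 64.4 shift [ 6.5  -0.05 -5.78] turn [0.01 5.04 0.  ]
yaw now 64.4 shift [ 19.76  -0.03 -14.94] turn [0.000e+00 1.444e+01 1.000e-02]
```

```bash
python3 -m handwheel '[[1.3,0,-1.15,0,1,0],[2.6,0,-2.3,0,2,0],[3.9,0,-3.5,0,3,0],[5.2,0,-4.6,0,4,0],[6.5,0,-5.8,0,5,0]]' 1
python3 - <<'E'
from h import *
st(); plan(.40,.03,.2,-36)
E
```

```text
clock: 0.78
eef_pos: [0.3002, 0.2486, 0.1991]
tool_rot: [0.558, -0.435, 0.435, -0.557]
ft_force: [0.3, -0.7, -0.0]
grip_width: 0.0853
0.78 tcp [0.3002 0.2486 0.1991] yaw 14.1 F [ 0.3 -0.7 -0. ] w 0.0853 q [ 0.69  0.02 -0.25  1.3  -0.    2.02]
yaw now 14.1 shift [ 9.45 -0.03  1.74] turn [0.   5.01 0.  ]
```

```bash
python3 -m handwheel '[[1.9,0,0.35,0,1,0],[3.8,0,0.7,0,2,0],[5.7,0,1.05,0,3,0],[7.6,0,1.4,0,4,0],[9.45,0,1.75,0,5,0]]'
python3 - <<'E'
from h import *
st(); plan(.49,-.15,.19,-86)
E
```

```text
clock: 1.4
eef_pos: [0.4014, 0.0304, 0.1992]
tool_rot: [-0.321, 0.63, -0.63, 0.321]
ft_force: [-0.7, -0.6, -0.2]
grip_width: 0.0856
1.4 tcp [0.4014 0.0304 0.1992] yaw -35.9 F [-0.7 -0.6 -0.2] w 0.0856 q [ 0.08  0.05 -0.22  1.3   0.    2.27]
yaw now -35.9 shift [3.76 0.37 7.11] turn [ 0.    5.01 -0.  ]
```

```bash
python3 -m handwheel '[[0.8,0.1,1.4,0,1,0],[1.6,0.2,2.8,0,2,0],[2.4,0.2,4.3,0,3,0],[3.1,0.3,5.7,0,4,0],[3.75,0.37,7.1,0,5,0]]'
python3 - <<'E'
from h import *
st(); plan(.544,-.286,.13,-99.8)
E
```

```text
clock: 2.02
eef_pos: [0.491, -0.1488, 0.1896]
tool_rot: [-0.025, 0.707, -0.707, 0.025]
ft_force: [0.1, 1.5, -0.4]
grip_width: 0.0852
2.02 tcp [ 0.491  -0.1488  0.1896] yaw -86.0 F [ 0.1  1.5 -0.4] w 0.0852 q [-0.29  0.27  0.02  1.32  0.    2.78]
yaw now -86.0 shift [-1.73  2.38  5.62] turn [0.   1.38 0.  ]
```

```bash
python3 -m handwheel '[[-0.4,0.5,1.4,0,0.4,0],[-0.8,1,2.8,0,0.8,0],[-1.3,1.6,4.2,0,1.2,0],[-1.73,2.1,5.6,0,1.38,0],[-1.73,2.4,5.62,0,1.38,0]]'
python3 - <<'E'
from h import *
st(); snap("wrist","pics/w1.png"); 
for p in [(.544,-.286,.037),(.6075,-.299,.035),(.478,-.2765,.035)]: print(np.round(w2px("pics/w1.png",p),1))
E
```

```text
clock: 2.65
eef_pos: [0.5445, -0.2863, 0.128]
tool_rot: [0.058, 0.705, -0.704, -0.06]
ft_force: [0.0, 0.8, 0.8]
grip_width: 0.0853
2.65 tcp [ 0.5445 -0.2863  0.128 ] yaw -99.6 F [0.  0.8 0.8] w 0.0853 q [-0.48  0.51  0.21  1.28 -0.    2.82]
[323.3 190.6]
[326.  115.2]
[324.9 257.7]
```

View pics/w1.png

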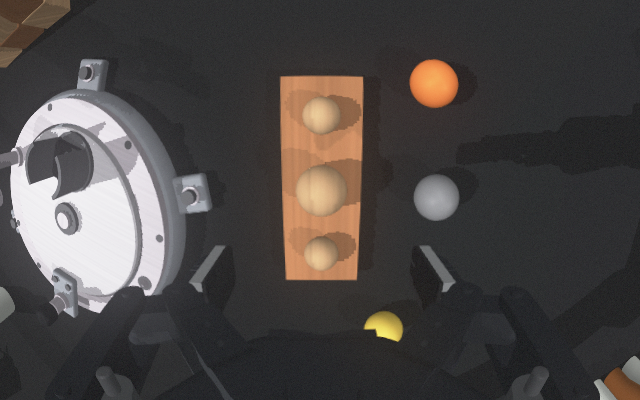

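Run:
```python
from h import *
a=cv2.imread("pics/w1.png"); cv2.imwrite("pics/w1c.png",cv2.resize(a[60:300,250:480],None,fx=2.5,fy=2.5,interpolation=cv2.INTER_CUBIC))
f="pics/w1.png"
print(px2w(f,321.5,190.5,.037),px2w(f,321.5,115,.035),px2w(f,321.3,253.5,.035))
print(px2w(f,65,217,.048), px2w(f,145,283,.034), px2w(f,191,196,.03))
```

```text
[ 0.54436418 -0.2844465   0.037     ] [ 0.60825712 -0.29527241  0.035     ] [ 0.48286303 -0.27382047  0.035     ]
[ 0.56089729 -0.05963801  0.048     ] [ 0.47976336 -0.09735856  0.034     ] [ 0.55734048 -0.16515519  0.03      ]
```

View pics/w1c.png

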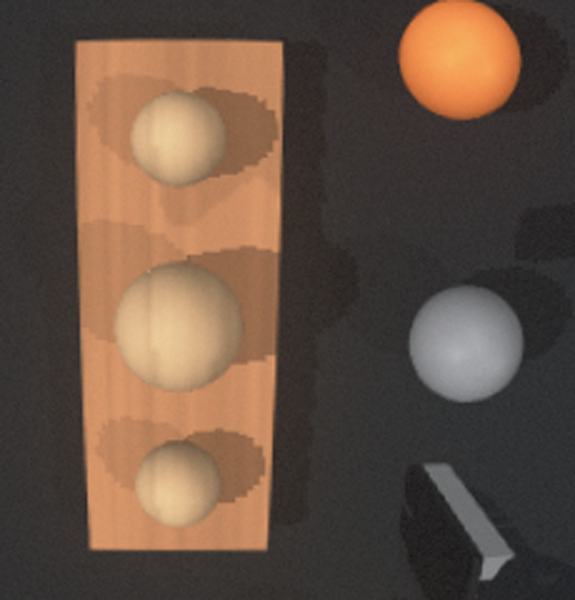

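Run:
```python
from h import *
f="pics/w1.png"
k=json.load(open(f+".json"));R=cv2.Rodrigues(np.array(k["rvec"]))[0]; print(k,"\ncam",-R.T@np.array(k["tvec"]),"axis",R[2])
print(px2w("pics/top0.png",396,184.6,.03))
print([np.round(w2px(f,p),1) for p in [(.565,.0155,.048),(.4708,-.066,.034),px2w("pics/top0.png",396,184.6,.03),px2w("pics/top0.png",493,198.6,.02)]])
```

```text
{'fx': 309.70691628693146, 'fy': 309.70691628693146, 'cx': 321.889944964233, 'cy': 197.94590238264192, 'rvec': [-1.9016397779657723, 2.249762427460213, 0.3184372234260237], 'tvec': [-0.18993033455404157, 0.5445716181222778, 0.4724310286276159]} 
cam [ 0.61285562 -0.29690773  0.30344133] axis [-0.27177956  0.04786383 -0.96116852]
[ 0.55522764 -0.15037682  0.03      ]
[array([-17.3, 226. ]), array([117.7, 295.5]), array([176.2, 200.7]), array([442.9, 195.1])]
```

Run:
```python
from h import *
plan(.5443,-.2855,.019,-99.8)
```

```text
yaw now -99.5 shift [-0.05  4.33  0.04] turn [0.01 0.03 0.02]
```

```bash
python3 -m handwheel '[[0,1,0,0,0,0],[0,2.1,0,0,0,0],[0,3.2,0,0,0,0],[0,4,0,0,0,0],[0,4.3,0,0,0,0]]'
python3 - <<'E'
from h import *
st(); snap("wrist","pics/w2.png")
E
```

```text
clock: 3.32
eef_pos: [0.5435, -0.2826, 0.0215]
tool_rot: [0.057, 0.705, -0.704, -0.058]
ft_force: [0.3, 0.1, 0.7]
grip_width: 0.0857
3.33 tcp [ 0.5435 -0.2826  0.0215] yaw -99.3 F [0.3 0.1 0.7] w 0.0857 q [-0.48  0.59  0.05  1.04  0.    2.82]
```

View pics/w2.png

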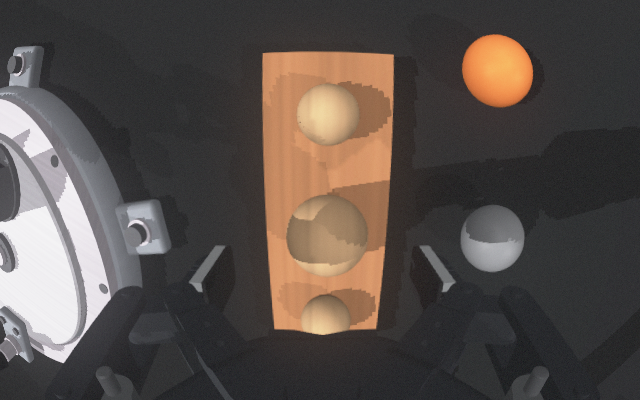

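Run:
```python
from h import *
st(); f="pics/w2.png"
print([np.round(w2px(f,p),1) for p in [(.5443,-.2855,.037),(.5443-.017,-.2855,.037),bot.get_obs()["eef_pos"]]])
plan(.5443,-.2855,.019,-99.8)
```

```text
3.38 tcp [ 0.5436 -0.2828  0.0212] yaw -99.3 F [ 0.3  0.3 -0.5] w 0.0851 q [-0.48  0.59  0.05  1.04  0.    2.82]
[array([328.9, 236. ]), array([333.6, 263.2]), array([324.2, 227.4])]
yaw now -99.3 shift [-0.04  0.09  0.1 ] turn [0.01 0.05 0.02]
```

```bash
python3 -m handwheel '[[-0.04,0.06,0.1,0,0.05,0],[-0.04,0.06,0.1,0,0.05,0],[-0.04,0.06,0.1,0,0.05,0],[-0.04,0.06,0.1,0,0.05,0],[-0.04,0.06,0.1,0,0.05,0]]' -1
python3 - <<'E'
from h import *
st();
E
```

```text
clock: 4.0
eef_pos: [0.5489, -0.2879, 0.0263]
tool_rot: [-0.064, -0.704, 0.705, 0.058]
ft_force: [-1.0, 3.0, 16.6]
grip_width: 0.0
4.0 tcp [ 0.5489 -0.2879  0.0263] yaw -99.9 F [-1.   3.  16.6] w 0.0 q [-0.48  0.59  0.06  1.04  0.    2.83]
```

Run:
```python
from h import *
snap("wrist","pics/w3.png");snap("side","pics/s3.png")
a=cv2.imread("pics/s3.png"); cv2.imwrite("pics/s3c.png",cv2.resize(a[180:370,270:450],None,fx=3,fy=3,interpolation=cv2.INTER_CUBIC))
```

```text
(no output)
```

View pics/w3.png

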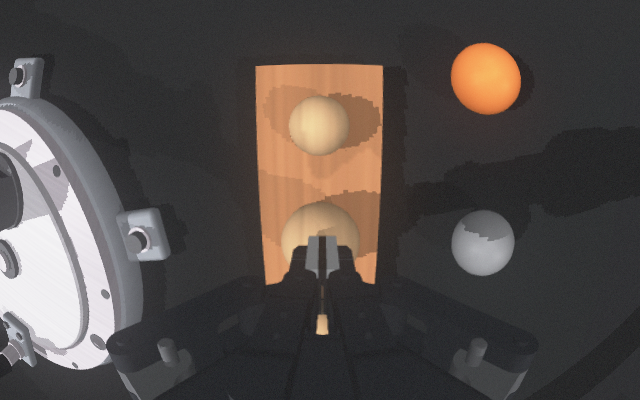

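View pics/s3c.png

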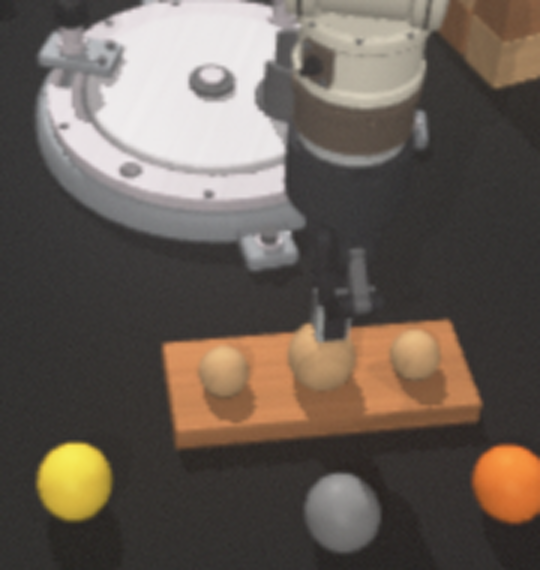

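Run:
```python
from h import *
st()
tcp=bot.get_obs()["eef_pos"]
for f in("pics/s3.png","pics/w3.png","pics/w1.png"): print(f,np.round(w2px(f,tcp),1),np.round(w2px(f,tcp+[0,0,.03]),1))
tcp=np.array([.5436,-.2828,.0212]); R=Rt(-99.3)
for s in(1,-1): print(np.round(w2px("pics/w2.png",tcp+R@[0,-.013,s*.0425]),1))
snap("top","pics/t3.png"); a=cv2.imread("pics/t3.png"); cv2.imwrite("pics/t3c.png",cv2.resize(a[130:270,380:520],None,fx=4,fy=4,interpolation=cv2.INTER_CUBIC))
a=cv2.imread("pics/s3.png"); cv2.imwrite("pics/s3d.png",cv2.resize(a[250:330,330:430],None,fx=6,fy=6,interpolation=cv2.INTER_CUBIC))
```

```text
4.1 tcp [ 0.549  -0.2879  0.0263] yaw -99.9 F [-0.6  3.  18.7] w 0.0004 q [-0.48  0.59  0.06  1.04  0.    2.83]
pics/s3.png [378.5 301.1] [379.7 291.1]
pics/w3.png [323.9 227.8] [324.3 248.7]
pics/w1.png [324.4 182.2] [324.6 190.4]
[399.4 235.9]
[249.4 235.9]
```

View pics/t3c.png

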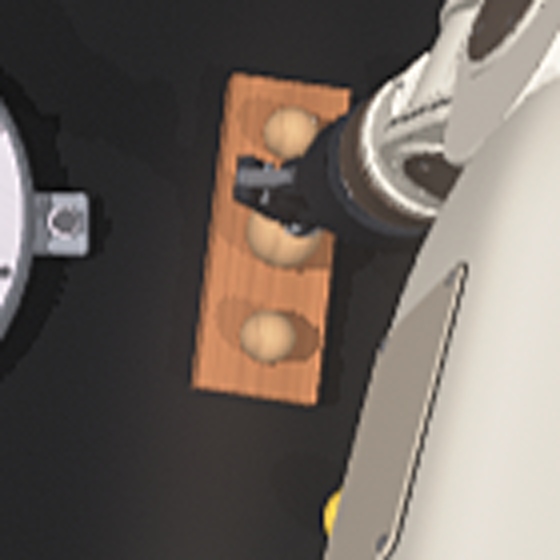

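View pics/s3d.png

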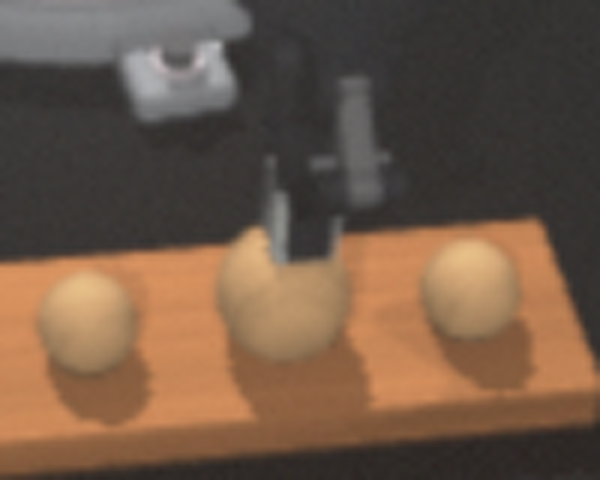

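```bash
python3 -m handwheel '[[0,-0.5,0,0,0,0],[0,-1,0,0,0,0],[0,-1.8,0,0,0,0],[0,-2.4,0,0,0,0],[0,-2.4,0,0,0,0]]' -
python3 - <<'E'
from h import *
st(); tcp=bot.get_obs()["eef_pos"]
snap("side","pics/s4.png");snap("wrist","pics/w4.png");snap("top","pics/t4.png")
for f in("pics/s4.png","pics/w4.png","pics/t4.png"): print(f,np.round(w2px(f,tcp),1),np.round(w2px(f,tcp+[0,0,.03]),1))
a=cv2.imread("pics/s4.png"); cv2.imwrite("pics/s4d.png",cv2.resize(a[230:330,320:440],None,fx=5,fy=5,interpolation=cv2.INTER_CUBIC))
a=cv2.imread("pics/w4.png"); cv2.imwrite("pics/w4d.png",cv2.resize(a[120:350,220:430],None,fx=2.5,fy=2.5,interpolation=cv2.INTER_CUBIC))
E
```

```text
clock: 4.78
eef_pos: [0.5463, -0.2876, 0.0826]
tool_rot: [-0.062, -0.704, 0.705, 0.06]
ft_force: [-0.8, -0.4, -0.8]
grip_width: 0.0002
4.78 tcp [ 0.5463 -0.2876  0.0826] yaw -99.9 F [-0.8 -0.4 -0.8] w 0.0002 q [-0.48  0.54  0.14  1.17 -0.    2.83]
pics/s4.png [379.6 282.1] [380.8 271.3]
pics/w4.png [324.4 227.2] [324.8 248.7]
pics/t4.png [457.  183.4] [461.1 181.1]
```

View pics/s4d.png

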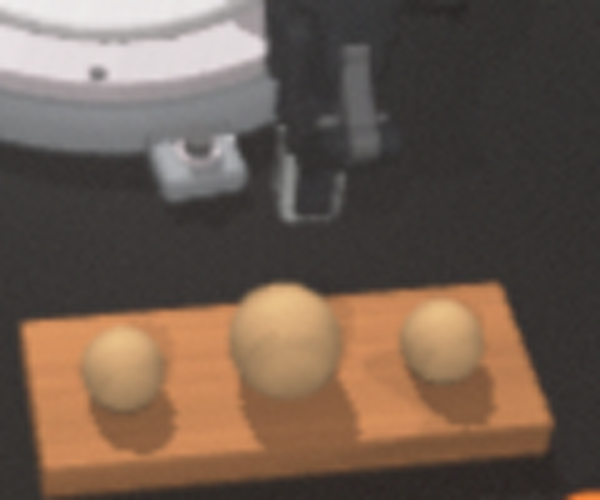

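View pics/w4d.png

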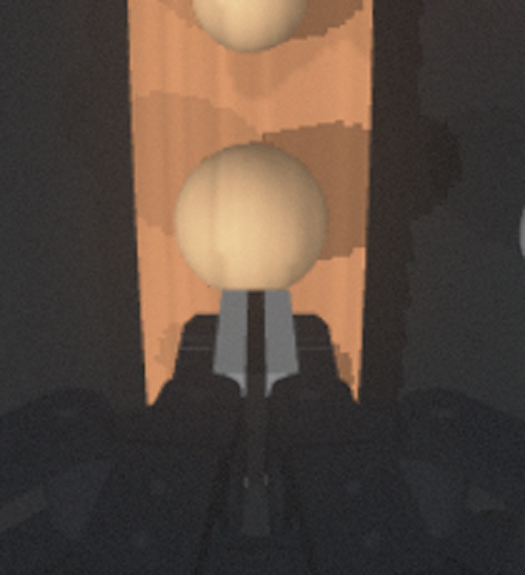

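Run:
```python
from h import *
a=cv2.imread("pics/t4.png"); cv2.imwrite("pics/t4d.png",cv2.resize(a[130:250,400:520],None,fx=5,fy=5,interpolation=cv2.INTER_CUBIC))
tcp=bot.get_obs()["eef_pos"]
for dz in(0,.01,.02,.025,.03):
  p=tcp+[0,0,dz]; print(dz,np.round(w2px("pics/s4.png",p),1),np.round(w2px("pics/w4.png",p+[.0108,-.0019,0]),1),np.round(w2px("pics/t4.png",p),1))
```

```text
0 [378.5 282.8] [323.4 211.4] [456.4 184.2]
0.01 [378.9 279.2] [323.5 216.9] [457.7 183.5]
0.02 [379.4 275.6] [323.6 223.1] [459.  182.7]
0.025 [379.6 273.8] [323.6 226.4] [459.7 182.3]
0.03 [379.8 272. ] [323.6 230. ] [460.4 182. ]
```

View pics/t4d.png

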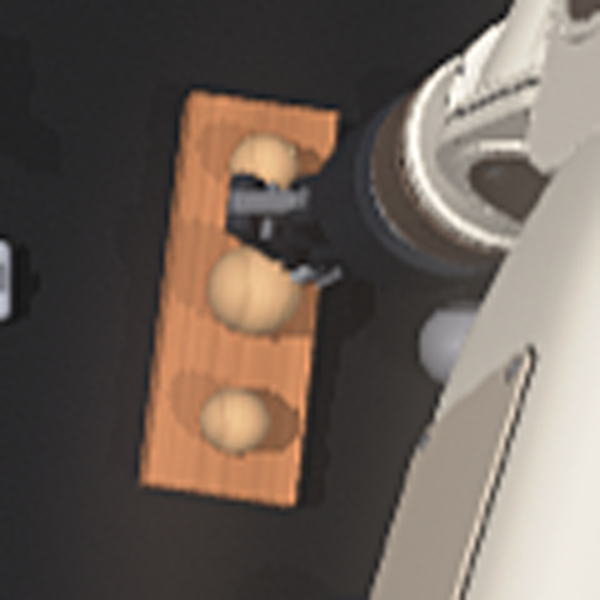

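```bash
sed -i 's#"wrist" in f#"pics/w" in f#' h.py
python3 - <<'E'
from h import *
f="pics/w1.png"
print(px2w(f,321.5,190.5,.037),px2w(f,321.5,115,.035),px2w(f,321.3,253.5,.035))
print(px2w(f,65,217,.048), px2w(f,145,283,.034), px2w(f,191,196,.03))
print(px2w("pics/w4.png",320,207,.037))
tcp=bot.get_obs()["eef_pos"]; print(tcp)
for dz in(0,.01,.02,.025,.03):
  p=tcp+[0,0,dz]; print(dz,np.round(w2px("pics/s4.png",p),1),np.round(w2px("pics/w4.png",p+[.0108,-.0019,0]),1))
from scipy.optimize import least_squares
# tip front edge via wrist, tip centre via side
r=least_squares(lambda p:np.r_[np.array(w2px("pics/s4.png",p))-(383,273.6),np.array(w2px("pics/w4.png",p+[.0108,-.0019,0]))-(322,236)],tcp); print(r.x,r.fun,r.x-tcp)
E
```

```text
[ 0.54436549 -0.28444665  0.037     ] [ 0.60988422 -0.29554013  0.035     ] [ 0.482243   -0.27370905  0.035     ]
[0.56753758 0.01392197 0.048     ] [ 0.46975503 -0.06462224  0.034     ] [ 0.55873745 -0.15758591  0.03      ]
[ 0.54522311 -0.28438656  0.037     ]
[ 0.54473761 -0.28672486  0.08021927]
0 [378.5 282.8] [323.4 211.4]
0.01 [378.9 279.2] [323.5 216.9]
0.02 [379.4 275.6] [323.6 223. ]
0.025 [379.6 273.8] [323.6 226.4]
0.03 [379.8 272. ] [323.6 229.9]
[ 0.54313286 -0.28596931  0.11278783] [-4.03278551 -2.67440286  0.72706661 -1.07142429] [-0.00160475  0.00075555  0.03256856]
```

Run:
```python
from h import *
a=cv2.imread("pics/s4.png"); cv2.imwrite("pics/s4e.png",cv2.resize(a[120:320,290:490],None,fx=3,fy=3,interpolation=cv2.INTER_CUBIC))
tcp=np.array([.546,-.2875,.0815])
for dz in(0,.03,.05,.1,.15): print(dz,(np.array(w2px("pics/s4.png",tcp+[0,0,dz]))-(290,120))*3)
```

```text
0 [267.98403988 487.47762897]
0.03 [271.80714707 454.98045806]
0.05 [274.44551261 432.55382671]
0.1 [281.37798896 373.62640002]
0.15 [288.83491709 310.24102902]
```

View pics/s4e.png

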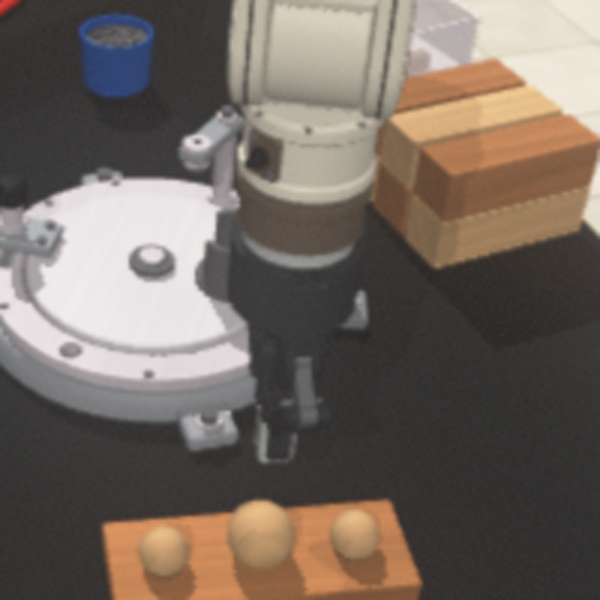

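```bash
python3 -m handwheel '[[0,0,0,0,0,0],[0,0,0,0,0,0],[0,0,0,0,0,0],[0,0,0,0,0,0],[0,0,0,0,0,0]]' 1
python3 - <<'E'
from h import *
st(); plan(.544,-.2855,.02,-99.8); plan(.544,-.2855,-.011,-99.8)
E
```

```text
clock: 5.55
eef_pos: [0.5453, -0.287, 0.0811]
tool_rot: [-0.061, -0.704, 0.704, 0.061]
ft_force: [-0.9, -1.2, -0.5]
grip_width: 0.0855
5.55 tcp [ 0.5453 -0.287   0.0811] yaw -99.9 F [-0.9 -1.2 -0.5] w 0.0855 q [-0.48  0.54  0.14  1.17  0.    2.83]
yaw now -99.9 shift [ 0.06  2.44 -0.05] turn [ 0.   -0.01 -0.  ]
yaw now -99.9 shift [ 0.06  3.68 -0.05] turn [ 0.   -0.01 -0.  ]
```

```bash
python3 -m handwheel '[[0.05,0.8,-0.05,0,0,0],[0.05,1.6,-0.05,0,0,0],[0.05,2.4,-0.05,0,0,0],[0.05,3.1,-0.05,0,0,0],[0.05,3.65,-0.05,0,0,0]]'
python3 - <<'E'
from h import *
st(); snap("side","pics/s5.png");snap("wrist","pics/w5.png")
a=cv2.imread("pics/s5.png"); cv2.imwrite("pics/s5d.png",cv2.resize(a[210:330,310:450],None,fx=5,fy=5,interpolation=cv2.INTER_CUBIC)); plan(.544,-.2855,-.011,-99.8)
E
```

```text
clock: 6.18
eef_pos: [0.5441, -0.2854, -0.0111]
tool_rot: [0.061, 0.705, -0.704, -0.061]
ft_force: [-0.2, -0.0, 0.5]
grip_width: 0.0855
6.17 tcp [ 0.5441 -0.2854 -0.0111] yaw -99.9 F [-0.2 -0.   0.5] w 0.0855 q [-0.48  0.62  0.02  0.97 -0.    2.83]
yaw now -99.9 shift [-0.04 -0.04  0.02] turn [ 0.01 -0.01  0.02]
```

View pics/s5d.png

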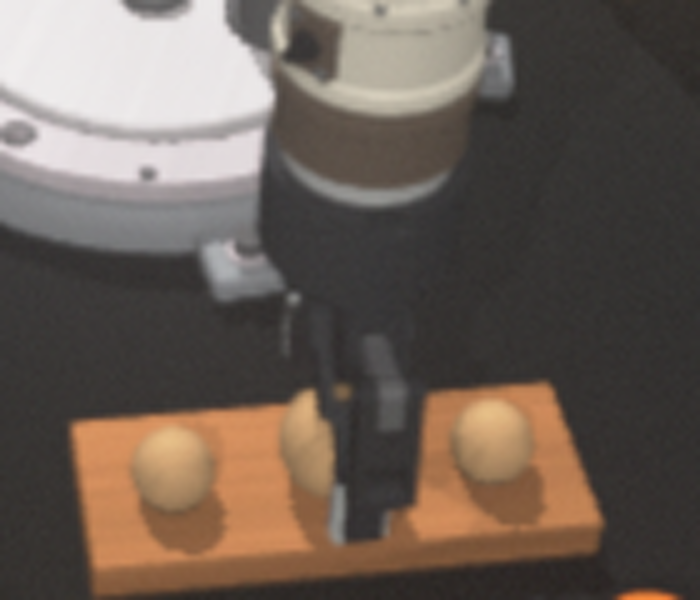

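View pics/w5.png

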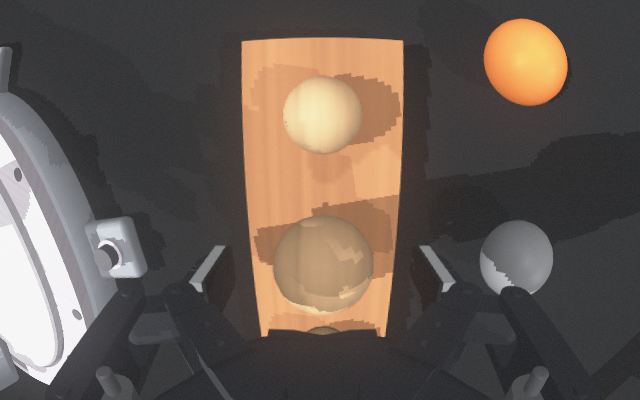

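Run:
```python
from h import *
st()
for p in [(.544,-.2855,.037),(.5367,-.3273,.033),(.5367,-.3273,.023),(.5467,-.3255,.033),(.5367,-.3273,.043)]: print((np.array(w2px("pics/s5.png",p))-(310,210))*5)
for p in [(.5367,-.3273,.033),(.5513,-.2437,.033)]:
  for s in(-.011,.011): print(np.round(w2px("pics/w5.png",np.array(p)+Rt(-99.9)@[s,0,0]),1))
```

```text
6.28 tcp [ 0.543  -0.2848 -0.0121] yaw -99.9 F [-1.   0.7 -0.6] w 0.0854 q [-0.48  0.62  0.02  0.97  0.    2.83]
[331.19810233 436.2319243 ]
[352.73544136 526.51403107]
[350.61781232 543.05075853]
[374.72896207 517.32846303]
[354.88217992 509.74998507]
[415.7 238.8]
[410.5 279. ]
[234.6 238.9]
[239.6 279.2]
```

```bash
python3 -m handwheel '[[0,0,0,0,0,0],[0,0,0,0,0,0],[0,0,0,0,0,0],[0,0,0,0,0,0],[0,0,0,0,0,0]]' -1
python3 - <<'E'
from h import *
st()
E
```

```text
clock: 6.9
eef_pos: [0.5451, -0.286, -0.009]
tool_rot: [-0.062, -0.704, 0.705, 0.06]
ft_force: [-1.5, 0.3, 6.7]
grip_width: 0.043
6.9 tcp [ 0.5451 -0.286  -0.009 ] yaw -99.9 F [-1.5  0.3  6.7] w 0.043 q [-0.48  0.62  0.02  0.97 -0.    2.83]
```

Run:
```python
from h import *
st(); snap("side","pics/s6.png");snap("wrist","pics/w6.png")
a=cv2.imread("pics/s6.png"); cv2.imwrite("pics/s6d.png",cv2.resize(a[230:330,330:430],None,fx=6,fy=6,interpolation=cv2.INTER_CUBIC)); st()
```

```text
6.9 tcp [ 0.5451 -0.286  -0.009 ] yaw -99.9 F [-1.5  0.3  6.7] w 0.043 q [-0.48  0.62  0.02  0.97 -0.    2.83]
7.0 tcp [ 0.5451 -0.286  -0.009 ] yaw -99.9 F [-0.3  0.2  5.5] w 0.0434 q [-0.48  0.62  0.02  0.97 -0.    2.83]
```

View pics/s6d.png

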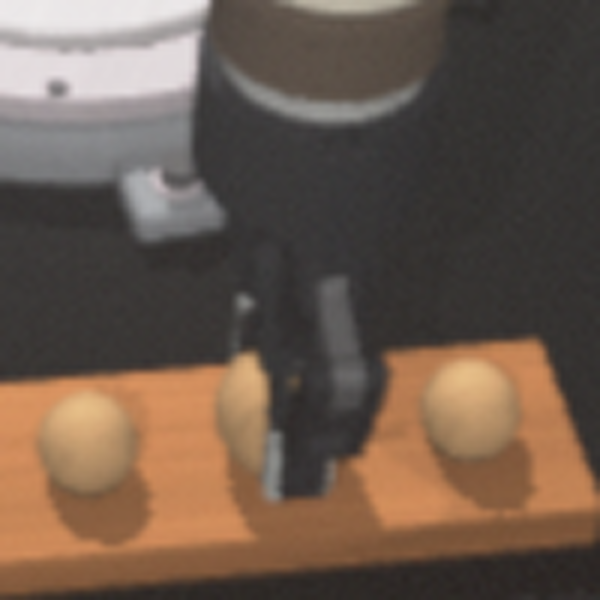

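View pics/w6.png

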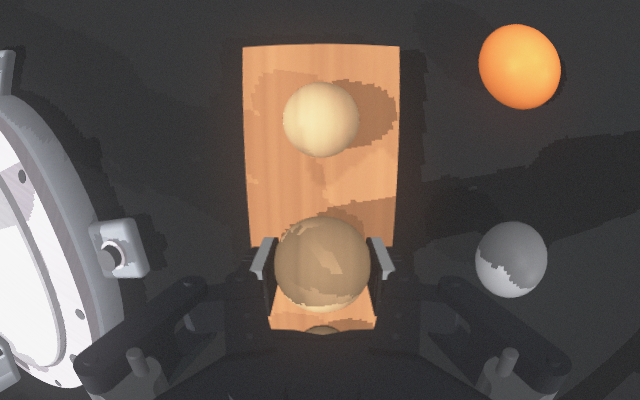

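```bash
python3 -m handwheel '[[0,-0.4,0,0,0,0],[0,-1,0,0,0,0],[0,-2,0,0,0,0],[0,-3,0,0,0,0],[0,-3.6,0,0,0,0]]' -
python3 - <<'E'
from h import *
st(); snap("side","pics/s7.png");snap("wrist","pics/w7.png")
a=cv2.imread("pics/s7.png"); cv2.imwrite("pics/s7d.png",cv2.resize(a[210:330,330:430],None,fx=5,fy=5,interpolation=cv2.INTER_CUBIC)); st()
E
```

```text
clock: 7.62
eef_pos: [0.5451, -0.2859, 0.082]
tool_rot: [-0.062, -0.704, 0.705, 0.06]
ft_force: [0.2, 0.7, 0.5]
grip_width: 0.0433
7.62 tcp [ 0.5451 -0.2859  0.082 ] yaw -99.9 F [0.2 0.7 0.5] w 0.0433 q [-0.48  0.53  0.13  1.16  0.    2.83]
7.72 tcp [ 0.5457 -0.2863  0.0823] yaw -99.9 F [-1.1  0.9 -0. ] w 0.0433 q [-0.48  0.53  0.13  1.16  0.    2.83]
```

View pics/s7d.png

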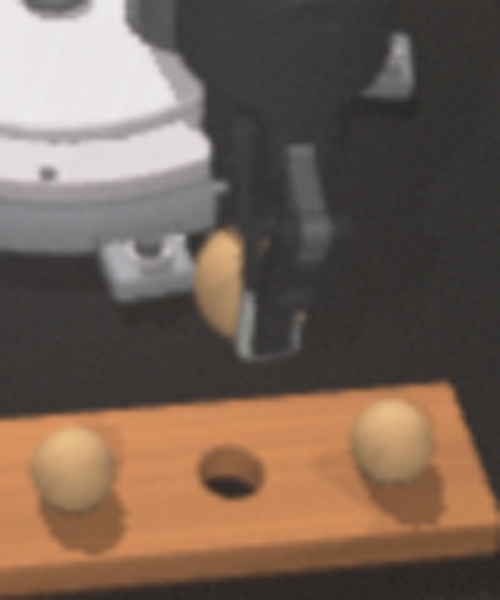

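View pics/w7.png

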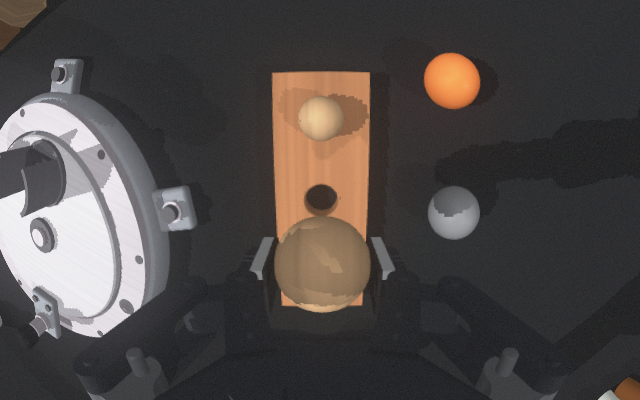

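Run:
```python
from h import *
from scipy.optimize import least_squares
t=np.array([.5451,-.2859,.082])
for p in [(.5445,-.2855,.128),]: print(w2px("pics/s7.png",p),w2px("pics/w7.png",p))
r=least_squares(lambda p:np.r_[np.array(w2px("pics/s7.png",p))-(380.2,266.4),np.array(w2px("pics/w7.png",p))-(322.5,264.3)],t)
print(r.x,r.fun, r.x-t)
# cup/pivot in w7
f="pics/w7.png"
print("hub",px2w(f,40.5,236,.048),"hole",px2w(f,126,306,.034))
cup=np.array([.6267,-.0216])
plan(.6,-.05,.17,-31)
```

```text
(np.float64(380.19273459006274), np.float64(264.93973841357183)) (np.float64(323.1704911670803), np.float64(264.01500182670105))
[ 0.54329167 -0.28504529  0.12567691] [-0.78873735 -0.62595171  0.15556962 -0.2114381 ] [-0.00180833  0.00085471  0.04367691]
hub [0.56503547 0.01480843 0.048     ] hole [ 0.4705615  -0.06355764  0.034     ]
yaw now -99.9 shift [-0.53 -3.52 -9.68] turn [-0.02 -6.89 -0.02]
```

```bash
python3 -m handwheel '[[0,-0.8,-0.5,0,-0.8,0],[0,-2,-1.5,0,-1.7,0],[-0.1,-3,-3,0,-2.6,0],[-0.2,-3.5,-4.2,0,-3.4,0],[-0.25,-3.6,-5,0,-3.8,0]]' -
python3 - <<'E'
from h import *
st(); plan(.6115,-.0470,.175,-31)
E
```

```text
clock: 8.35
eef_pos: [0.5724, -0.1622, 0.1699]
tool_rot: [0.173, -0.686, 0.686, -0.173]
ft_force: [0.1, 0.2, -0.3]
grip_width: 0.0434
8.35 tcp [ 0.5724 -0.1622  0.1699] yaw -61.7 F [ 0.1  0.2 -0.3] w 0.0434 q [-0.28  0.44  0.22  1.35 -0.    2.37]
yaw now -61.7 shift [-3.56 -0.2  -3.32] turn [-0.   -3.07 -0.  ]
```

```bash
python3 -m handwheel '[[-0.7,0,-0.6,0,-0.6,0],[-1.5,-0.1,-1.3,0,-1.2,0],[-2.2,-0.2,-2,0,-1.9,0],[-3,-0.2,-2.7,0,-2.6,0],[-3.55,-0.2,-3.3,0,-3.07,0]]' -
python3 - <<'E'
from h import *
st(); snap("wrist","pics/w8.png"); st()
E
```

```text
clock: 8.98
eef_pos: [0.6109, -0.0481, 0.1729]
tool_rot: [-0.349, 0.616, -0.615, 0.347]
ft_force: [0.1, -0.1, 0.2]
grip_width: 0.0433
8.97 tcp [ 0.6109 -0.0481  0.1729] yaw -31.0 F [ 0.1 -0.1  0.2] w 0.0433 q [-0.08  0.48  0.29  1.38 -0.    2.03]
9.03 tcp [ 0.6113 -0.0455  0.1729] yaw -30.8 F [0.2 1.7 0. ] w 0.0437 q [-0.08  0.48  0.29  1.38  0.    2.03]
```

View pics/w8.png

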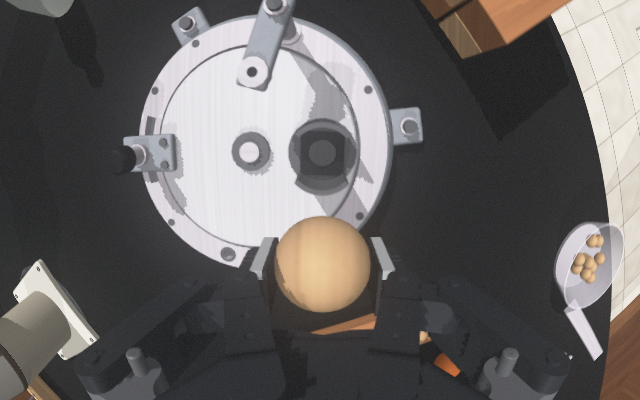

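Run:
```python
from h import *
snap("wrist","pics/w9.png"); st()
a=cv2.imread("pics/w9.png"); cv2.imwrite("pics/w9c.png",cv2.resize(a[40:200,220:400],None,fx=4,fy=4,interpolation=cv2.INTER_CUBIC))
cv2.imwrite("pics/w9k.png",cv2.resize(a[100:280,100:280],None,fx=3,fy=3,interpolation=cv2.INTER_CUBIC))
```

```text
9.07 tcp [ 0.6109 -0.0471  0.1729] yaw -31.1 F [ 0.1 -0.1 -1.2] w 0.0434 q [-0.08  0.48  0.29  1.38  0.    2.04]
```

View pics/w9c.png

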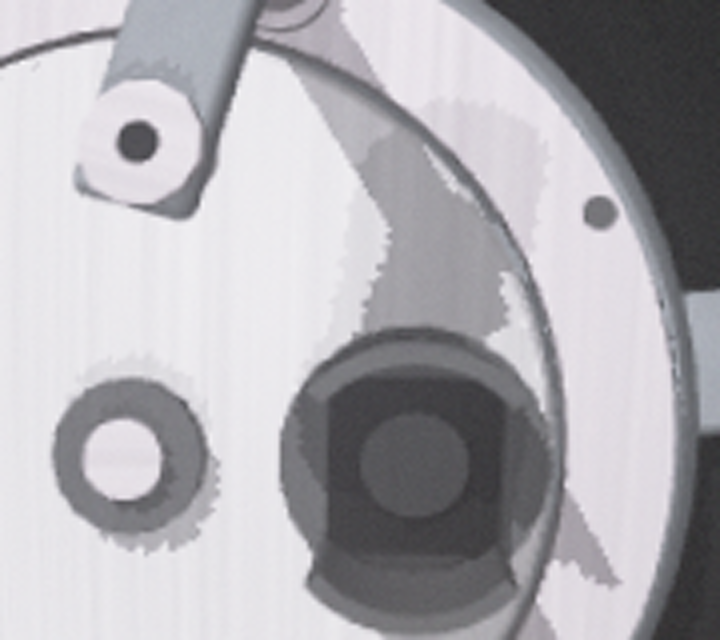

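View pics/w9k.png

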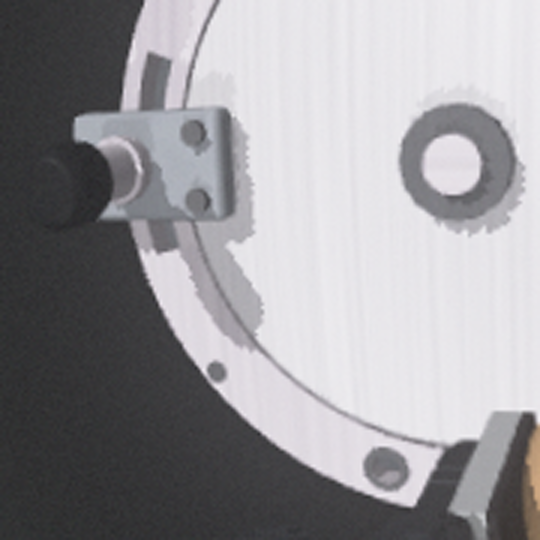

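Run:
```python
from h import *
f="pics/w9.png"
C=lambda x,y:(219.6+x/4,39.6+y/4)
K=lambda x,y:(99.7+x/3,99.7+y/3)
hub=px2w(f,*C(122,458),.050);print("hub",hub, px2w(f,*C(130,455),.042))
c=px2w(f,*C(414,464),.046);print("cup",c)
s=(px2w(f,*K(195,134),.055)+px2w(f,*K(199,202),.055))/2;print("screws",s)
kn=px2w(f,*K(65,190),.101);print("knobtop",kn)
h=px2w(f,*K(387,469),.034);print("hole",h)
b=px2w(f,*C(137,140),.125);print("bush",b)
P=np.array([.565,.015])
for n,p in dict(cup=c,screws=-s+2*np.r_[P,0],knob=-kn+2*np.r_[P,0],hole=h,bush=b).items():
    d=p[:2]-P; print(n,np.hypot(*d).round(4),np.degrees(np.arctan2(d[1],d[0])).round(1))
```

```text
hub [0.56473392 0.01787039 0.05      ] [0.56472811 0.01748907 0.042     ]
cup [ 0.62516788 -0.02145911  0.046     ]
screws [0.48629947 0.06715292 0.055     ]
knobtop [0.46522704 0.08135458 0.101     ]
hole [ 0.4705118  -0.06567253  0.034     ]
bush [0.61897977 0.06522612 0.125     ]
cup 0.0704 -31.2
screws 0.0944 -33.5
knob 0.1198 -33.6
hole 0.1242 -139.5
bush 0.0737 42.9
```

Run:
```python
from h import *
plan(.6259,-.0212,.12,-32)
```

```text
yaw now -31.1 shift [-1.2   2.12 -0.01] turn [0.02 0.09 0.01]
```

```bash
python3 -m handwheel '[[-0.4,0.4,0,0,0.09,0],[-0.8,1,0,0,0.09,0],[-1.2,1.6,0,0,0.09,0],[-1.2,2.1,0,0,0.09,0],[-1.2,2.1,0,0,0.09,0]]' -
python3 - <<'E'
from h import *
st(); snap("wrist","pics/w10.png"); snap("side","pics/s10.png"); st()
a=cv2.imread("pics/s10.png"); cv2.imwrite("pics/s10d.png",cv2.resize(a[130:250,310:430],None,fx=5,fy=5,interpolation=cv2.INTER_CUBIC))
plan(.6259,-.0212,.07,-32)
E
```

```text
clock: 9.7
eef_pos: [0.6256, -0.0233, 0.1202]
tool_rot: [-0.343, 0.619, -0.618, 0.341]
ft_force: [-0.0, -0.1, -1.3]
grip_width: 0.0433
9.7 tcp [ 0.6256 -0.0233  0.1202] yaw -32.1 F [-0.  -0.1 -1.3] w 0.0433 q [-0.04  0.53  0.23  1.27 -0.    2.09]
9.8 tcp [ 0.6268 -0.0235  0.1223] yaw -32.1 F [ 0.1  0.1 -0.6] w 0.0434 q [-0.04  0.53  0.24  1.28 -0.    2.09]
yaw now -32.1 shift [-0.06  2.09 -0.08] turn [ 0.   -0.01  0.  ]
```

View pics/w10.png

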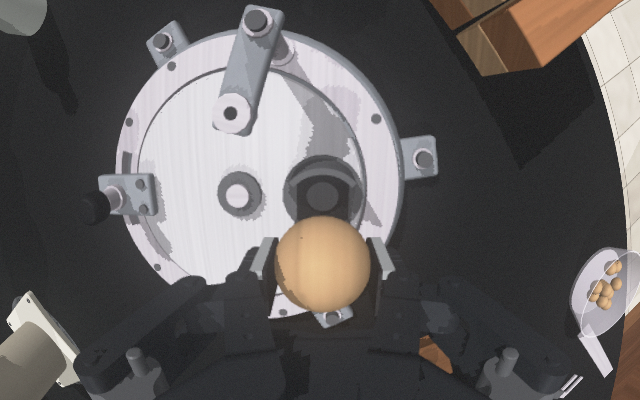

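View pics/s10d.png

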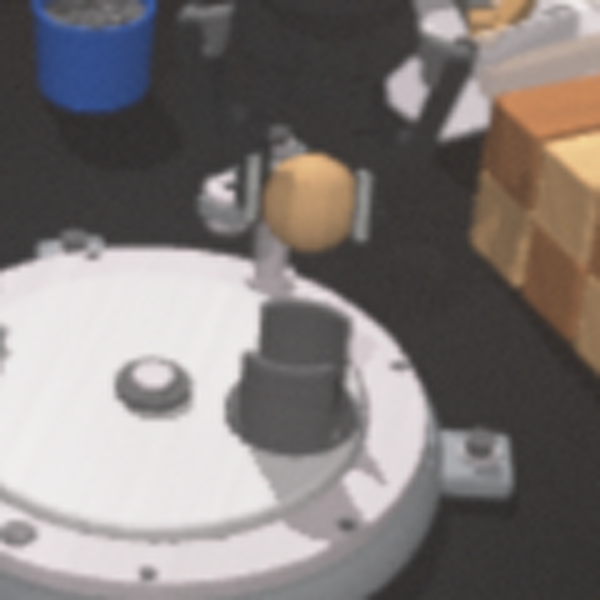

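Run:
```python
from h import *
from scipy.optimize import least_squares
r=least_squares(lambda p:np.r_[np.array(w2px("pics/s10.png",p))-(372.3,170.1),np.array(w2px("pics/w10.png",p))-(322.5,264.3)],[.62,-.02,.16])
print(r.x,r.fun); 
print("cup",px2w("pics/w10.png",321.7,196,.046),"hub",px2w("pics/w10.png",238,195.5,.05))
# cup rim predicted in side
for c in[(.6256,-.0218),(.628,-.022)]:
  print([((np.array(w2px("pics/s10.png",(*c,z)))-(310,130))*5).round() for z in(.04,.09)])
for i in range(3): st()
```

```text
[ 0.62555834 -0.02249132  0.16575599] [-1.01734461 -0.1587722   0.20635065 -0.02536221]
cup [ 0.62466145 -0.02176405  0.046     ] hub [0.56559934 0.01712535 0.05      ]
[array([288., 410.]), array([295., 329.])]
[array([293., 409.]), array([300., 329.])]
9.8 tcp [ 0.6268 -0.0235  0.1223] yaw -32.1 F [ 0.1  0.1 -0.6] w 0.0434 q [-0.04  0.53  0.24  1.28 -0.    2.09]
9.8 tcp [ 0.6268 -0.0235  0.1223] yaw -32.1 F [ 0.1  0.1 -0.6] w 0.0434 q [-0.04  0.53  0.24  1.28 -0.    2.09]
9.8 tcp [ 0.6268 -0.0235  0.1223] yaw -32.1 F [ 0.1  0.1 -0.6] w 0.0434 q [-0.04  0.53  0.24  1.28 -0.    2.09]
```

```bash
python3 -m handwheel '[[-0.03,0.5,0,0,0,0],[-0.03,1.1,0,0,0,0],[-0.03,1.7,0,0,0,0],[-0.03,2.2,0,0,0,0],[-0.03,2.5,0,0,0,0]]' -
python3 - <<'E'
from h import *
st(); snap("wrist","pics/w11.png"); snap("side","pics/s11.png"); st()
a=cv2.imread("pics/s11.png"); cv2.imwrite("pics/s11d.png",cv2.resize(a[130:250,310:430],None,fx=5,fy=5,interpolation=cv2.INTER_CUBIC))
E
```

```text
clock: 10.42
eef_pos: [0.6266, -0.0225, 0.0583]
tool_rot: [-0.343, 0.619, -0.618, 0.342]
ft_force: [-0.4, 0.3, -0.5]
grip_width: 0.0432
10.43 tcp [ 0.6266 -0.0225  0.0583] yaw -32.1 F [-0.4  0.3 -0.5] w 0.0432 q [-0.04  0.58  0.14  1.14  0.    2.1 ]
10.53 tcp [ 0.6264 -0.0225  0.0585] yaw -32.1 F [-0.5 -0.4 -0.2] w 0.0429 q [-0.04  0.58  0.14  1.14 -0.    2.1 ]
```

View pics/w11.png

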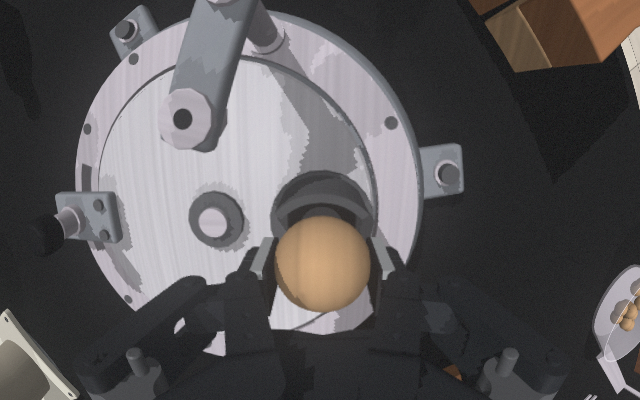

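View pics/s11d.png

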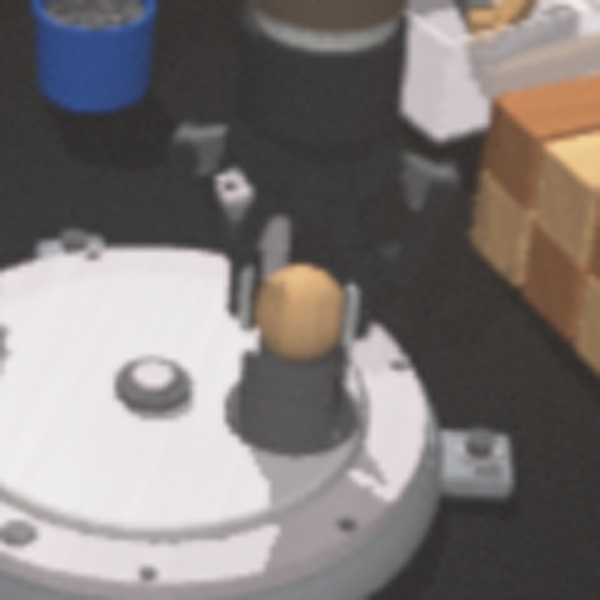

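```bash
python3 -m handwheel '[[0,0.2,0,0,0,0],[0,0.4,0,0,0,0],[0,0.6,0,0,0,0],[0,0.8,0,0,0,0],[0,0.95,0,0,0,0]]' -
python3 - <<'E'
from h import *
st()
E
```

```text
clock: 11.15
eef_pos: [0.6271, -0.0226, 0.0356]
tool_rot: [-0.342, 0.619, -0.619, 0.342]
ft_force: [0.0, 0.3, -0.5]
grip_width: 0.043
11.15 tcp [ 0.6271 -0.0226  0.0356] yaw -32.1 F [ 0.   0.3 -0.5] w 0.043 q [-0.04  0.6   0.11  1.09  0.    2.1 ]
```

```bash
python3 -m handwheel '[[0,0.04,0,0,0,0],[0,0.08,0,0,0,0],[0,0.12,0,0,0,0],[0,0.16,0,0,0,0],[0,0.2,0,0,0,0]]' -
python3 - <<'E'
from h import *
st()
E
```

```text
clock: 11.78
eef_pos: [0.6273, -0.0226, 0.0311]
tool_rot: [0.342, -0.619, 0.619, -0.342]
ft_force: [-0.5, 0.0, -1.1]
grip_width: 0.0433
11.78 tcp [ 0.6273 -0.0226  0.0311] yaw -32.1 F [-0.5  0.  -1.1] w 0.0433 q [-0.04  0.6   0.11  1.07 -0.    2.1 ]
```

```bash
python3 -m handwheel '[[0,0.02,0,0,0,0],[0,0.04,0,0,0,0],[0,0.07,0,0,0,0],[0,0.1,0,0,0,0],[0,0.12,0,0,0,0]]' -
python3 - <<'E'
from h import *
st()
E
```

```text
clock: 12.4
eef_pos: [0.6273, -0.0226, 0.028]
tool_rot: [0.342, -0.619, 0.619, -0.342]
ft_force: [0.8, -0.5, -0.3]
grip_width: 0.0432
12.4 tcp [ 0.6273 -0.0226  0.028 ] yaw -32.1 F [ 0.8 -0.5 -0.3] w 0.0432 q [-0.04  0.61  0.1   1.07 -0.    2.1 ]
```

```bash
python3 -m handwheel '[[0,0.02,0,0,0,0],[0,0.04,0,0,0,0],[0,0.06,0,0,0,0],[0,0.08,0,0,0,0],[0,0.08,0,0,0,0]]' -
python3 - <<'E'
from h import *
st()
E
```

```text
clock: 13.02
eef_pos: [0.6276, -0.0227, 0.0275]
tool_rot: [0.342, -0.618, 0.619, -0.343]
ft_force: [-3.5, -0.2, 7.3]
grip_width: 0.0432
13.03 tcp [ 0.6276 -0.0227  0.0275] yaw -32.1 F [-3.5 -0.2  7.3] w 0.0432 q [-0.04  0.61  0.1   1.07 -0.    2.1 ]
```

```bash
python3 -m handwheel '[[0,0,0,0,0,0],[0,0,0,0,0,0],[0,0,0,0,0,0],[0,0,0,0,0,0],[0,0,0,0,0,0]]' 0.45
python3 - <<'E'
from h import *
st(); snap("wrist","pics/w12.png"); snap("side","pics/s12.png")
a=cv2.imread("pics/s12.png"); cv2.imwrite("pics/s12d.png",cv2.resize(a[130:250,310:430],None,fx=5,fy=5,interpolation=cv2.INTER_CUBIC))
E
```

```text
clock: 13.65
eef_pos: [0.6272, -0.0226, 0.0259]
tool_rot: [-0.342, 0.619, -0.619, 0.342]
ft_force: [-0.3, 0.0, 0.3]
grip_width: 0.0618
13.65 tcp [ 0.6272 -0.0226  0.0259] yaw -32.1 F [-0.3  0.   0.3] w 0.0618 q [-0.04  0.61  0.1   1.06  0.    2.1 ]
```

View pics/w12.png

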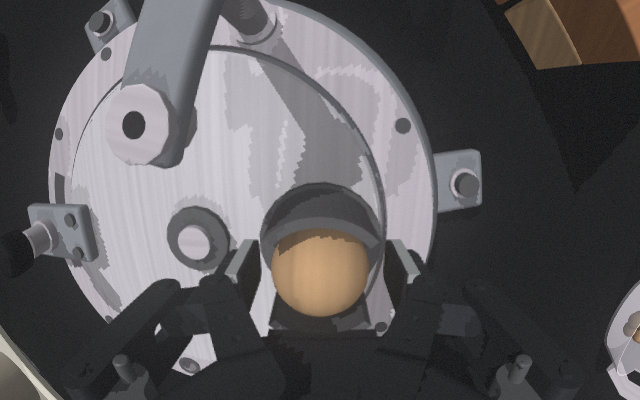

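View pics/s12d.png

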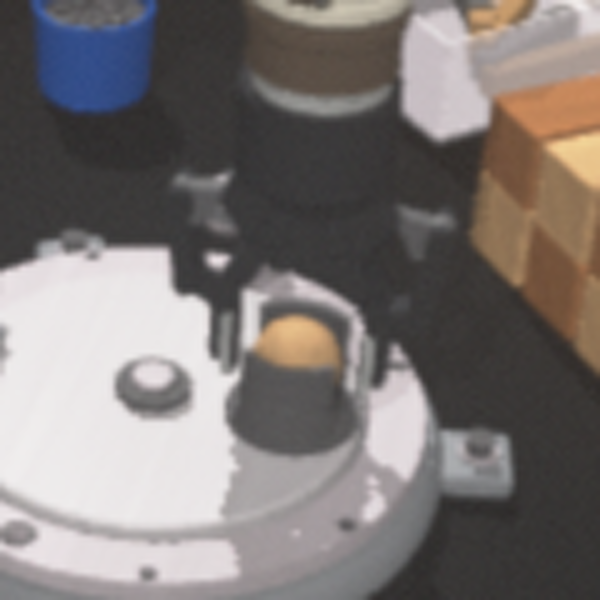

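```bash
python3 -m handwheel '[[0,-0.4,0,0,0,0],[0,-1.2,0,0,0,0],[0,-2.4,0,0,0,0],[0,-3.6,0,0,0,0],[0,-4.6,0,0,0,0]]' -
python3 - <<'E'
from h import *
st(); snap("wrist","pics/w13.png"); plan(.459,.0822,.15,58)
E
```

```text
clock: 14.38
eef_pos: [0.6278, -0.0226, 0.1434]
tool_rot: [0.342, -0.618, 0.619, -0.343]
ft_force: [0.8, 0.9, 0.4]
grip_width: 0.0618
14.38 tcp [ 0.6278 -0.0226  0.1434] yaw -32.1 F [0.8 0.9 0.4] w 0.0618 q [-0.04  0.52  0.27  1.32  0.    2.1 ]
yaw now -32.1 shift [ 0.08 -0.16 -8.02] turn [-0.05 -9.01  0.01]
```

View pics/w13.png

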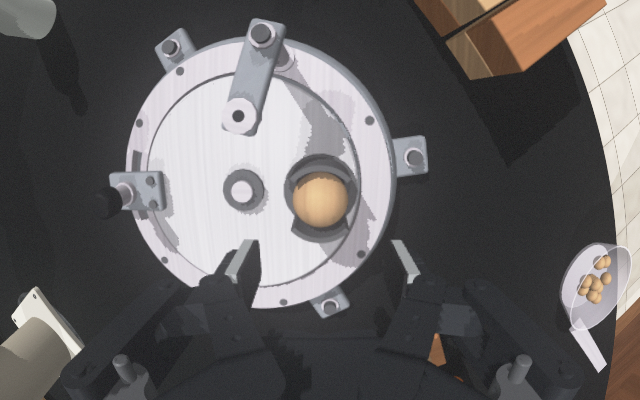

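```bash
python3 -m handwheel '[[0,-0.1,-0.8,0,-1,0],[0,-0.2,-1.6,0,-2,0],[0,-0.3,-2.5,0,-3,0],[0,-0.4,-3.4,0,-4,0],[0,-0.4,-4.2,0,-5,0]]' 0.4
python3 - <<'E'
from h import *
st(); plan(.459,.0822,.15,58)
E
```

```text
clock: 15.05
eef_pos: [0.5378, 0.0336, 0.1514]
tool_rot: [-0.573, 0.414, -0.415, 0.573]
ft_force: [-0.2, 0.4, 0.3]
grip_width: 0.0601
15.05 tcp [0.5378 0.0336 0.1514] yaw 18.2 F [-0.2  0.4  0.3] w 0.0601 q [0.06 0.34 0.02 1.25 0.   1.31]
yaw now 18.2 shift [-2.83  0.05 -2.38] turn [-0.   -3.98  0.  ]
```

```bash
python3 -m handwheel '[[-0.7,0,-0.6,0,-1,0],[-1.4,0,-1.2,0,-2,0],[-2.1,0,-1.8,0,-3,0],[-2.83,0,-2.4,0,-3.98,0],[-2.83,0,-2.4,0,-3.98,0]]' -
python3 - <<'E'
from h import *
st(); snap("wrist","pics/w14.png"); snap("side","pics/s14.png");snap("top","pics/t14.png")
a=cv2.imread("pics/s14.png"); cv2.imwrite("pics/s14d.png",cv2.resize(a[120:240,230:390],None,fx=5,fy=5,interpolation=cv2.INTER_CUBIC))
st()
E
```

```text
clock: 15.68
eef_pos: [0.4584, 0.0826, 0.1513]
tool_rot: [0.679, -0.196, 0.196, -0.679]
ft_force: [0.6, -0.0, 0.1]
grip_width: 0.0596
15.68 tcp [0.4584 0.0826 0.1513] yaw 57.7 F [ 0.6 -0.   0.1] w 0.0596 q [ 0.18  0.2  -0.17  1.2  -0.    0.74]
15.82 tcp [0.4603 0.0819 0.1513] yaw 57.6 F [ 0.3 -0.1  0.2] w 0.0598 q [ 0.18  0.2  -0.17  1.2  -0.    0.74]
```

View pics/w14.png

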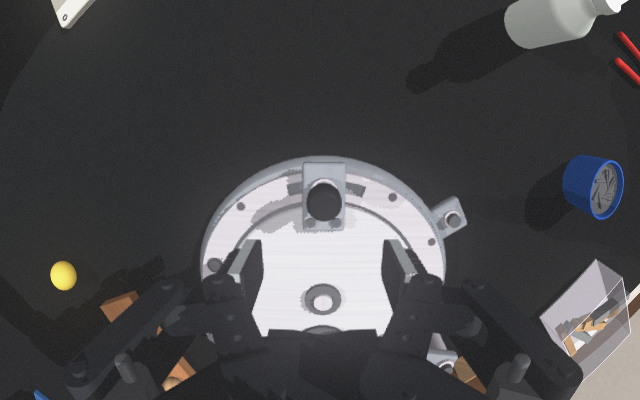

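View pics/s14d.png

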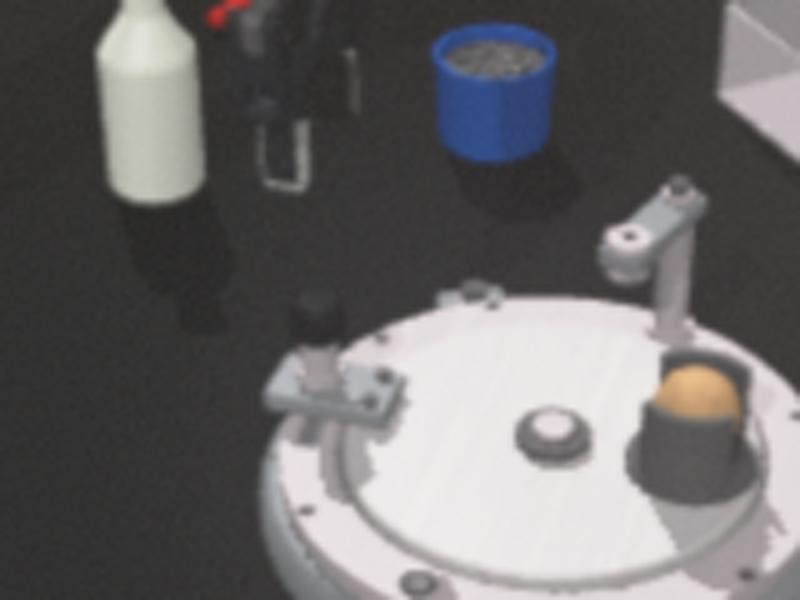

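Run:
```python
from h import *
f="pics/w14.png"
k=px2w(f,323.5,201,.099); print("knob",k, "hub",px2w(f,323,299,.05))
from scipy.optimize import least_squares
r=least_squares(lambda p:np.r_[np.array(w2px("pics/s14.png",p))-(230+319/5,120+318/5),np.array(w2px(f,p))-(323.5,202)],[.46,.08,.09]);print("centre",r.x,r.fun)
for p in[(.459,.0822,.09),(.459,.0822,.101)]: print(np.round(w2px(f,p),1),((np.array(w2px("pics/s14.png",p))-(230,120))*5).round())
plan(.4595,.081,.05,57.7)
```

```text
knob [0.45681647 0.08612341 0.099     ] hub [0.56089225 0.02029595 0.05      ]
centre [0.46061608 0.08385008 0.08693796] [-0.23233599  0.08417198  0.03861952  0.06811665]
[320.7 202.6] [315. 316.]
[320.7 206.7] [315. 298.]
yaw now 57.6 shift [-0.01  4.05 -0.05] turn [-0.   -0.01  0.01]
```

```bash
python3 - <<'E'
from h import *
plan(.4592,.0832,.046,57.7)
E
python3 -m handwheel '[[0,0.9,0.02,0,0,0],[0,1.9,0.02,0,0,0],[0,2.9,0.02,0,0,0],[0,3.8,0.02,0,0,0],[0,4.2,0.02,0,0,0]]' -
python3 - <<'E'
from h import *
st(); snap("wrist","pics/w15.png"); snap("side","pics/s15.png")
a=cv2.imread("pics/s15.png"); cv2.imwrite("pics/s15d.png",cv2.resize(a[120:240,230:390],None,fx=5,fy=5,interpolation=cv2.INTER_CUBIC))
E
```

```text
yaw now 57.6 shift [-0.07  4.21  0.02] turn [-0.   -0.01  0.01]
clock: 16.45
eef_pos: [0.4596, 0.0819, 0.0447]
tool_rot: [0.679, -0.198, 0.197, -0.679]
ft_force: [-0.1, 0.3, -0.2]
grip_width: 0.0598
16.45 tcp [0.4596 0.0819 0.0447] yaw 57.6 F [-0.1  0.3 -0.2] w 0.0598 q [ 0.18  0.31 -0.34  0.93 -0.    0.74]
```

View pics/w15.png

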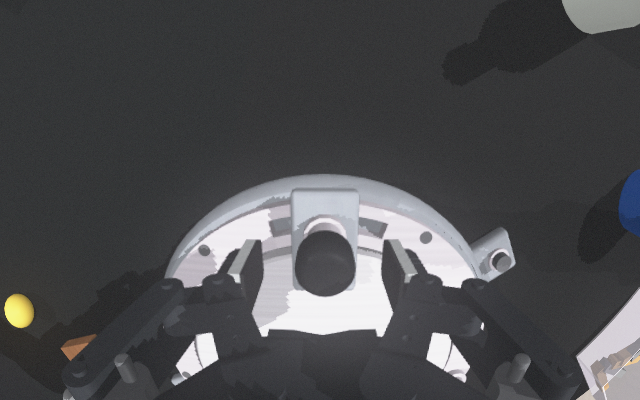

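View pics/s15d.png

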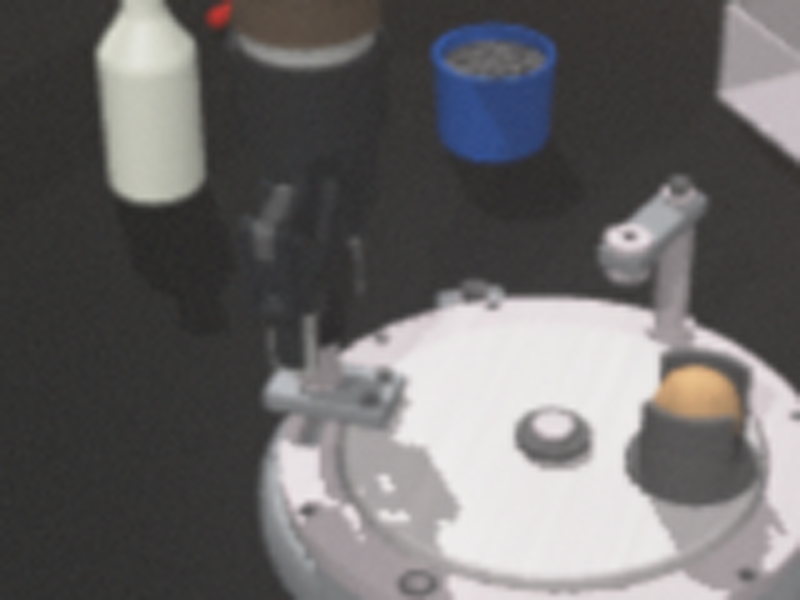

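```bash
python3 -m handwheel '[[0,0,0.03,0,0,0],[0,0,0.03,0,0,0],[0,0,0.03,0,0,0],[0,0,0.03,0,0,0],[0,0,0.03,0,0,0]]' -1
python3 - <<'E'
from h import *
st()
E
```

```text
clock: 17.18
eef_pos: [0.4613, 0.0833, 0.0473]
tool_rot: [-0.679, 0.196, -0.198, 0.68]
ft_force: [-0.8, -0.6, 5.6]
grip_width: 0.0261
17.18 tcp [0.4613 0.0833 0.0473] yaw 57.7 F [-0.8 -0.6  5.6] w 0.0261 q [ 0.18  0.31 -0.33  0.93 -0.    0.74]
```

```bash
python3 -m handwheel '[[0,-0.1,0,0,0,0],[0,-0.25,0,0,0,0],[0,-0.4,0,0,0,0],[0,-0.55,0,0,0,0],[0,-0.65,0,0,0,0]]' -
python3 - <<'E'
from h import *
st()
E
```

```text
clock: 17.8
eef_pos: [0.4606, 0.0826, 0.0609]
tool_rot: [0.68, -0.197, 0.197, -0.679]
ft_force: [6.1, -1.1, -15.4]
grip_width: 0.0256
17.8 tcp [0.4606 0.0826 0.0609] yaw 57.7 F [  6.1  -1.1 -15.4] w 0.0256 q [ 0.18  0.29 -0.31  0.97 -0.    0.74]
```

```bash
python3 -m handwheel '[[0.01,0.02,-0.26,0,-0.3,0],[0.05,0.03,-0.7,0,-0.8,0],[0.15,0.03,-1.21,0,-1.4,0],[0.3,0.03,-1.71,0,-2,0],[0.47,0.03,-2.11,0,-2.5,0]]' -
python3 - <<'E'
from h import *
st(); snap("wrist","pics/w16.png")
o=bot.get_obs(); d=o["eef_pos"][:2]-[.565,.016]; print(np.hypot(*d),np.degrees(np.arctan2(d[1],d[0])))
E
```

```text
clock: 18.42
eef_pos: [0.4422, 0.0321, 0.0602]
tool_rot: [-0.706, 0.044, -0.044, 0.706]
ft_force: [6.8, 1.2, -13.8]
grip_width: 0.0261
18.43 tcp [0.4422 0.0321 0.0602] yaw 82.9 F [  6.8   1.2 -13.8] w 0.0261 q [ 0.07  0.25 -0.38  0.95  0.    0.2 ]
0.12380581914102906 173.0623534879562
```

View pics/w16.png

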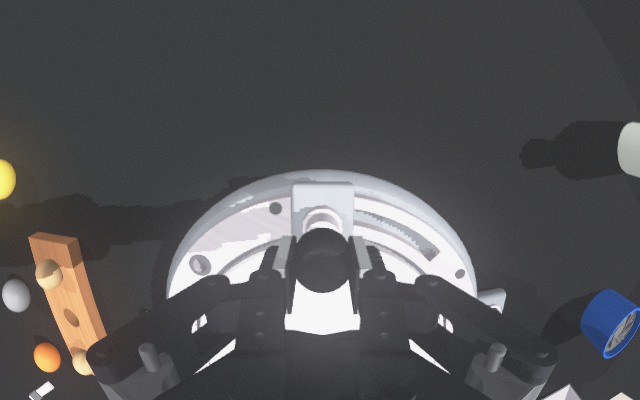

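```bash
python3 -m handwheel '[[0.06,0,-0.44,0,-0.5,0],[0.15,0,-0.95,0,-1.1,0],[0.29,0,-1.46,0,-1.7,0],[0.47,0,-1.95,0,-2.3,0],[0.66,0,-2.35,0,-2.8,0]]' -
python3 - <<'E'
from h import *
st(); snap("wrist","pics/w17.png"); snap("side","pics/s17.png")
a=cv2.imread("pics/s17.png"); cv2.imwrite("pics/s17d.png",cv2.resize(a[120:260,240:420],None,fx=4,fy=4,interpolation=cv2.INTER_CUBIC))
o=bot.get_obs(); d=o["eef_pos"][:2]-[.565,.016]; print(np.hypot(*d),np.degrees(np.arctan2(d[1],d[0])))
E
```

```text
clock: 19.1
eef_pos: [0.4489, -0.0274, 0.0595]
tool_rot: [-0.694, -0.127, 0.13, 0.696]
ft_force: [2.7, 2.4, -13.3]
grip_width: 0.0263
19.1 tcp [ 0.4489 -0.0274  0.0595] yaw 110.9 F [  2.7   2.4 -13.3] w 0.0263 q [-0.06  0.26 -0.36  0.96  0.   -0.43]
0.12388688479588873 -159.22140199471156
```

View pics/w17.png

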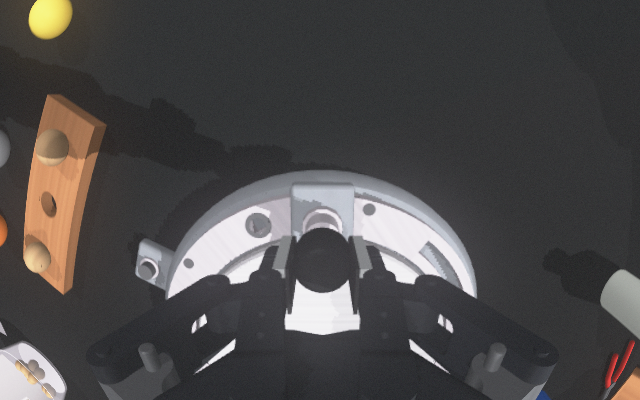

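View pics/s17d.png

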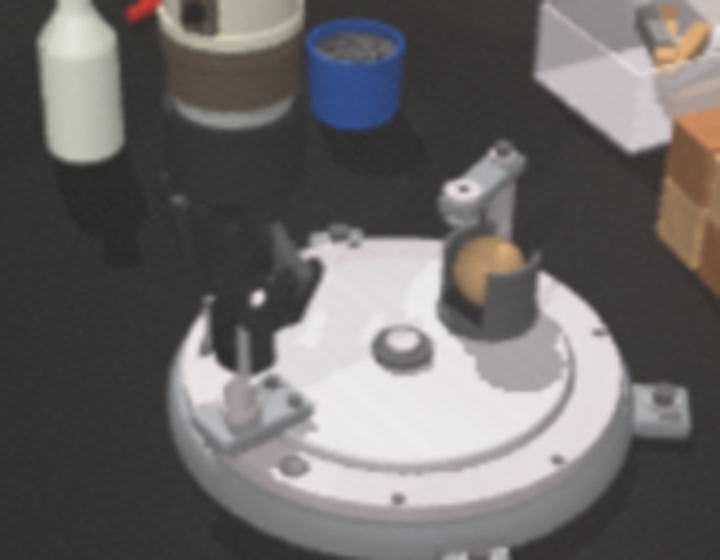

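```bash
python3 -m handwheel '[[0,0.07,0,0,0,0],[0,0.14,0,0,0,0],[0,0.21,0,0,0,0],[0,0.28,0,0,0,0],[0,0.28,0,0,0,0]]' -
python3 -m handwheel '[[0,0,0,0,0,0],[0,0,0,0,0,0],[0,0,0,0,0,0],[0,0,0,0,0,0],[0,0,0,0,0,0]]' -0.15
python3 - <<'E'
from h import *
st(); snap("wrist","pics/w18.png"); snap("side","pics/s18.png")
a=cv2.imread("pics/s18.png"); cv2.imwrite("pics/s18d.png",cv2.resize(a[120:260,240:420],None,fx=4,fy=4,interpolation=cv2.INTER_CUBIC))
E
```

```text
clock: 19.82
eef_pos: [0.4494, -0.0277, 0.0564]
tool_rot: [-0.695, -0.127, 0.127, 0.696]
ft_force: [-9.2, 1.2, 6.6]
grip_width: 0.0257
clock: 20.45
eef_pos: [0.4509, -0.0281, 0.0545]
tool_rot: [0.696, 0.127, -0.127, -0.696]
ft_force: [0.3, 0.1, -0.1]
grip_width: 0.0361
20.45 tcp [ 0.4509 -0.0281  0.0545] yaw 110.7 F [ 0.3  0.1 -0.1] w 0.0361 q [-0.06  0.27 -0.36  0.94 -0.   -0.42]
```

View pics/w18.png

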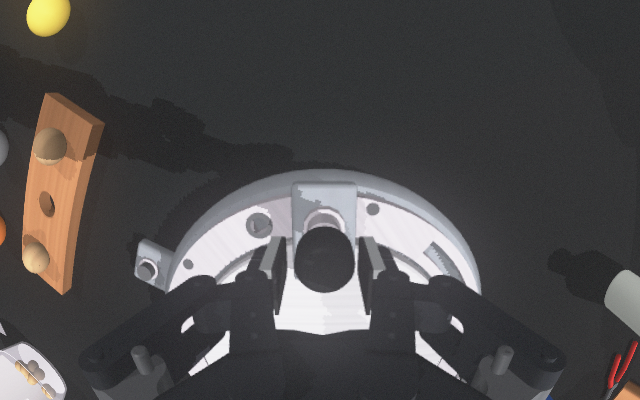

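View pics/s18d.png

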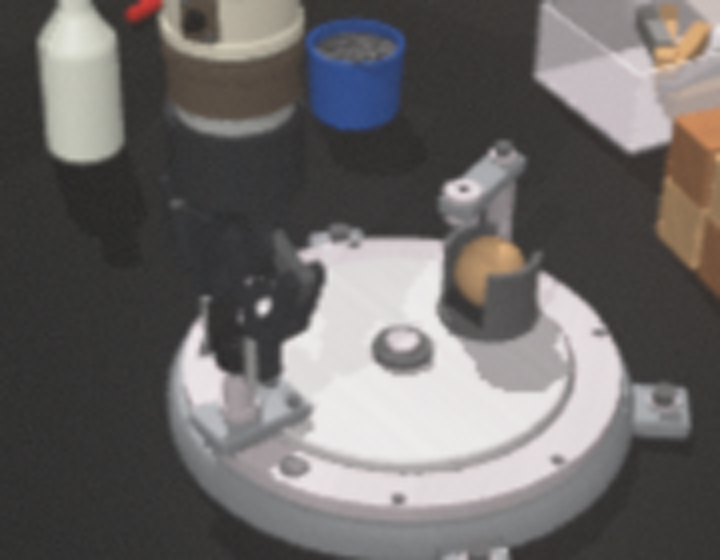

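```bash
python3 -m handwheel '[[0,0.05,-0.17,0,-0.2,0],[0.01,0.05,-0.35,0,-0.4,0],[0.03,0.05,-0.52,0,-0.6,0],[0.05,0.05,-0.7,0,-0.8,0],[0.08,0.05,-0.87,0,-1,0]]' -
cat >> h.py <<'E'
def kn():
    st(); o=bot.get_obs(); d=o["eef_pos"][:2]-[.565,.016]; a=np.degrees(np.arctan2(d[1],d[0]))%360
    R=Ro.from_quat(o["tool_rot"]).as_matrix(); print("r",np.hypot(*d).round(4),"ang",a.round(1),"F tool",(R.T@o["ft_force"]).round(1))
E
python3 - <<'E'
from h import *
kn()
E
```

```text
clock: 21.18
eef_pos: [0.458, -0.0426, 0.0531]
tool_rot: [-0.677, -0.188, 0.189, 0.686]
ft_force: [-7.2, 13.3, 10.9]
grip_width: 0.0363
21.18 tcp [ 0.458  -0.0426  0.0531] yaw 120.9 F [-7.2 13.3 10.9] w 0.0363 q [-0.1   0.29 -0.34  0.95  0.01 -0.64]
r 0.122 ang 208.7 F tool [  0.7 -10.7  15.2]
```

Run:
```python
from h import *
snap("wrist","pics/w19.png"); snap("side","pics/s19.png"); kn()
a=cv2.imread("pics/s19.png"); cv2.imwrite("pics/s19d.png",cv2.resize(a[150:270,250:410],None,fx=5,fy=5,interpolation=cv2.INTER_CUBIC))
```

```text
21.27 tcp [ 0.4585 -0.0445  0.0533] yaw 120.8 F [-4.7  6.1  5.1] w 0.0365 q [-0.1   0.29 -0.34  0.95  0.01 -0.64]
r 0.1224 ang 209.6 F tool [-0.9 -5.   7.6]
```

View pics/w19.png

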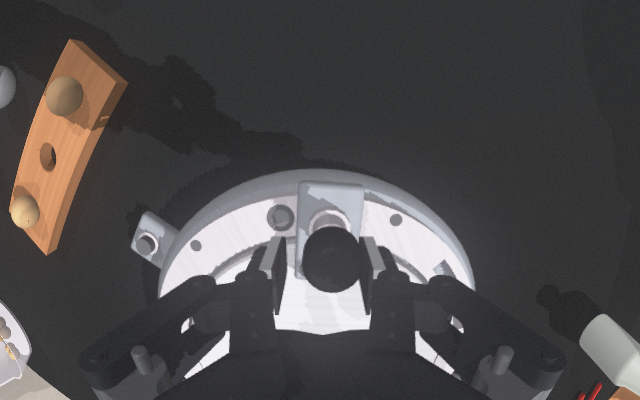

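View pics/s19d.png

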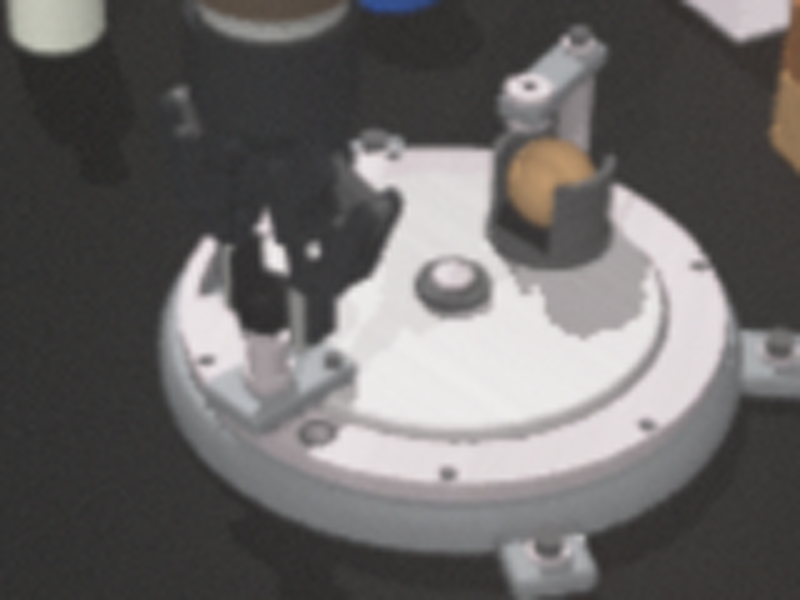

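```bash
python3 -m handwheel '[[0,0,-0.08,0,-0.1,0],[0,0,-0.17,0,-0.2,0],[0.01,0,-0.26,0,-0.3,0],[0.01,0,-0.35,0,-0.4,0],[0.02,0,-0.43,0,-0.5,0]]' -
python3 - <<'E'
from h import *
kn()
E
python3 -m handwheel '[[0,0,-0.08,0,-0.1,0],[0,0,-0.17,0,-0.2,0],[0.01,0,-0.17,0,-0.2,0],[0.01,0,-0.17,0,-0.2,0],[0.01,0,-0.17,0,-0.2,0]]' -
python3 - <<'E'
from h import *
kn(); snap("wrist","pics/w20.png")
E
```

```text
clock: 21.9
eef_pos: [0.464, -0.0531, 0.0534]
tool_rot: [-0.67, -0.217, 0.218, 0.676]
ft_force: [-6.8, 9.9, 8.0]
grip_width: 0.0361
21.9 tcp [ 0.464  -0.0531  0.0534] yaw 125.9 F [-6.8  9.9  8. ] w 0.0361 q [-0.12  0.3  -0.32  0.95  0.01 -0.74]
r 0.1224 ang 214.4 F tool [ 0.3 -7.9 12. ]
clock: 22.52
eef_pos: [0.4676, -0.0587, 0.0532]
tool_rot: [-0.668, -0.228, 0.229, 0.67]
ft_force: [-3.7, 3.8, 4.0]
grip_width: 0.0363
22.52 tcp [ 0.4676 -0.0587  0.0532] yaw 127.7 F [-3.7  3.8  4. ] w 0.0363 q [-0.13  0.31 -0.31  0.95  0.   -0.79]
r 0.1227 ang 217.5 F tool [-0.6 -4.   5.3]
```

View pics/w20.png

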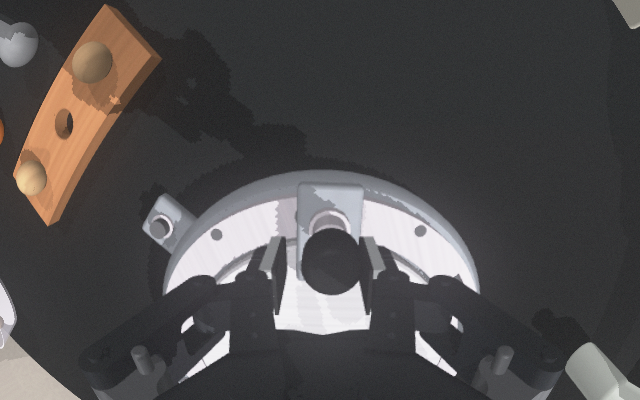

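```bash
python3 -m handwheel '[[0,0,-0.035,0,-0.04,0],[0,0,-0.07,0,-0.08,0],[0,0,-0.1,0,-0.12,0],[0,0,-0.14,0,-0.16,0],[0,0,-0.17,0,-0.2,0]]' -
python3 - <<'E'
from h import *
kn()
E
python3 -m handwheel '[[0,0,-0.035,0,-0.04,0],[0,0,-0.07,0,-0.08,0],[0,0,-0.1,0,-0.12,0],[0,0,-0.1,0,-0.12,0],[0,0,-0.1,0,-0.12,0]]' -
python3 - <<'E'
from h import *
kn()
E
```

```text
clock: 23.2
eef_pos: [0.4691, -0.06, 0.0531]
tool_rot: [-0.662, -0.24, 0.241, 0.668]
ft_force: [-5.5, 9.4, 7.2]
grip_width: 0.0368
23.2 tcp [ 0.4691 -0.06    0.0531] yaw 129.8 F [-5.5  9.4  7.2] w 0.0368 q [-0.13  0.31 -0.31  0.96  0.01 -0.83]
r 0.1224 ang 218.4 F tool [ 1.8 -7.1 10.8]
clock: 23.82
eef_pos: [0.471, -0.0626, 0.053]
tool_rot: [-0.66, -0.247, 0.248, 0.665]
ft_force: [-3.9, 8.1, 6.0]
grip_width: 0.0364
23.82 tcp [ 0.471  -0.0626  0.053 ] yaw 131.0 F [-3.9  8.1  6. ] w 0.0364 q [-0.14  0.32 -0.3   0.96  0.01 -0.85]
r 0.1225 ang 219.9 F tool [ 2.4 -5.9  8.7]
```

```bash
python3 -m handwheel '[[0,0,0,0,0,0],[0,0,0,0,0,0],[0,0,0,0,0,0],[0,0,0,0,0,0],[0,0,0,0,0,0]]' -
python3 - <<'E'
from h import *
kn()
E
python3 -m handwheel '[[0,0,-0.02,0,-0.03,0],[0,0,-0.04,0,-0.05,0],[0,0,-0.06,0,-0.07,0],[0,0,-0.08,0,-0.09,0],[0,0,-0.08,0,-0.09,0]]' -
python3 - <<'E'
from h import *
kn();  snap("side","pics/s20.png");snap("wrist","pics/w21.png")
a=cv2.imread("pics/s20.png"); cv2.imwrite("pics/s20d.png",cv2.resize(a[150:270,250:410],None,fx=5,fy=5,interpolation=cv2.INTER_CUBIC))
E
```

```text
clock: 24.45
eef_pos: [0.471, -0.0626, 0.053]
tool_rot: [-0.66, -0.247, 0.248, 0.665]
ft_force: [-4.7, 8.3, 5.8]
grip_width: 0.0366
24.45 tcp [ 0.471  -0.0626  0.053 ] yaw 131.0 F [-4.7  8.3  5.8] w 0.0366 q [-0.14  0.32 -0.3   0.96  0.   -0.85]
r 0.1225 ang 219.9 F tool [ 1.9 -5.8  9.3]
clock: 25.08
eef_pos: [0.475, -0.0672, 0.0534]
tool_rot: [0.661, 0.252, -0.252, -0.66]
ft_force: [0.2, -0.3, 0.4]
grip_width: 0.0365
25.07 tcp [ 0.475  -0.0672  0.0534] yaw 131.8 F [ 0.2 -0.3  0.4] w 0.0365 q [-0.14  0.32 -0.29  0.96 -0.   -0.87]
r 0.1225 ang 222.7 F tool [-0.  -0.4 -0.3]
```

View pics/s20d.png

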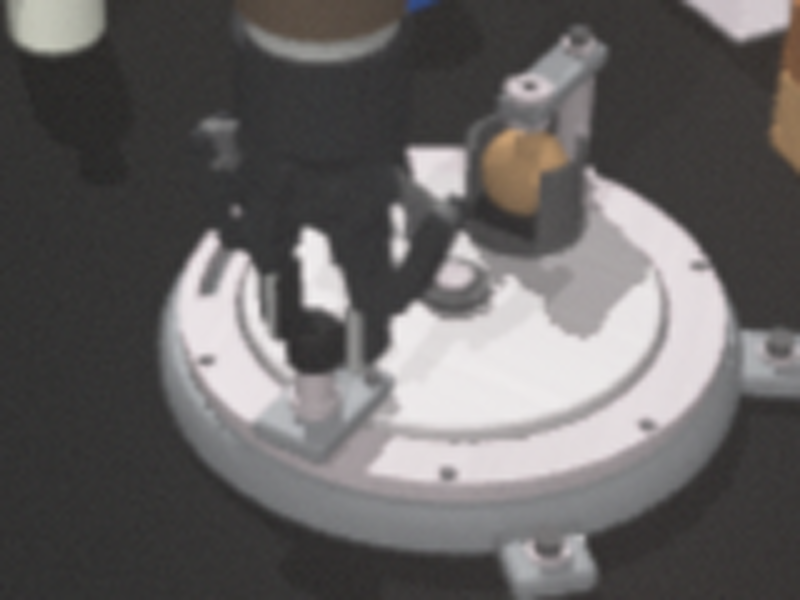

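View pics/w21.png

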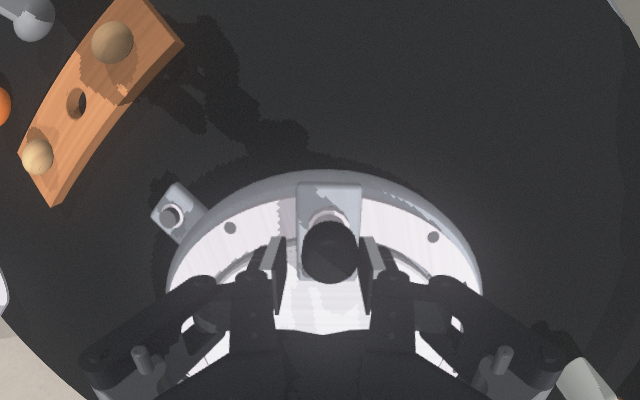

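```bash
python3 -m handwheel '[[0,0,-0.03,0,-0.03,0],[0,0,-0.06,0,-0.07,0],[0,0,-0.1,0,-0.1,0],[0,0,-0.13,0,-0.15,0],[0,0,-0.13,0,-0.15,0]]' -
python3 - <<'E'
from h import *
kn();  snap("side","pics/s21.png");snap("wrist","pics/w22.png")
a=cv2.imread("pics/s21.png"); cv2.imwrite("pics/s21d.png",cv2.resize(a[190:250,280:350],None,fx=8,fy=8,interpolation=cv2.INTER_CUBIC))
f="pics/s21.png"
P=np.array([.565,.016])
for ang in(219.5,221,222.5):
  a=np.radians(ang); c=P+.125*np.array([np.cos(a),np.sin(a)])
  for z in(.101,.111): print(ang,z,((np.array(w2px(f,(*c,z)))-(280,190))*8).round(), np.round(w2px("pics/w22.png",(*c,z)),1))
E
```

```text
clock: 25.8
eef_pos: [0.4766, -0.069, 0.0533]
tool_rot: [-0.657, -0.261, 0.261, 0.657]
ft_force: [-0.6, 1.9, 2.2]
grip_width: 0.0366
25.8 tcp [ 0.4766 -0.069   0.0533] yaw 133.3 F [-0.6  1.9  2.2] w 0.0366 q [-0.14  0.32 -0.29  0.96  0.   -0.9 ]
r 0.1226 ang 223.9 F tool [ 0.8 -2.2  1.8]
219.5 0.101 [252. 186.] [340.3 260.8]
219.5 0.111 [252. 158.] [341.6 271.4]
221 0.101 [261. 190.] [333.3 260.6]
221 0.111 [261. 162.] [334.1 271.1]
222.5 0.101 [271. 194.] [326.2 260.4]
222.5 0.111 [271. 166.] [326.6 271. ]
```

View pics/s21d.png

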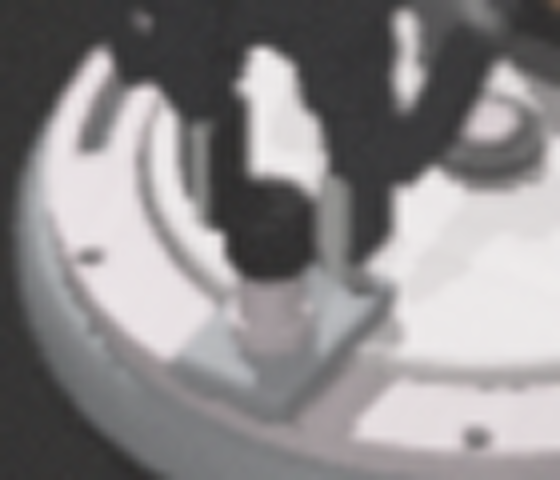

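View pics/w22.png

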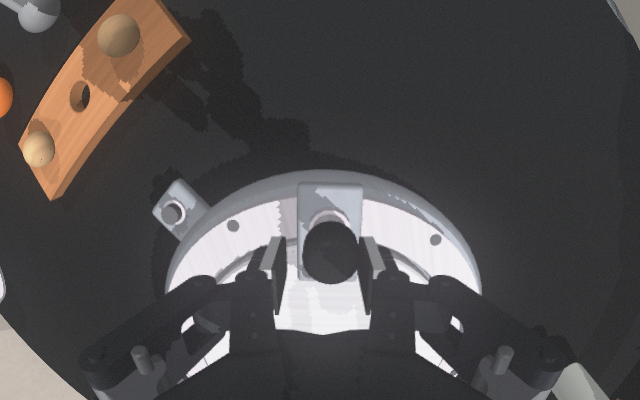

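```bash
python3 -m handwheel '[[0,0,-0.03,0,0,0],[0,0,-0.06,0,0,0],[0,0,-0.09,0,0,0],[0,0,-0.12,0,0,0],[0,0,-0.12,0,0,0]]' -
python3 - <<'E'
from h import *
kn()
E
```

```text
clock: 26.52
eef_pos: [0.4768, -0.0692, 0.0531]
tool_rot: [-0.655, -0.261, 0.262, 0.659]
ft_force: [-5.5, 7.5, 5.4]
grip_width: 0.0365
26.52 tcp [ 0.4768 -0.0692  0.0531] yaw 133.4 F [-5.5  7.5  5.4] w 0.0365 q [-0.15  0.33 -0.28  0.96  0.   -0.9 ]
r 0.1227 ang 224.0 F tool [ 1.2 -5.4  9.3]
```

```bash
python3 -m handwheel '[[0,0,0.1,0,0,0],[0,0,0.2,0,0,0],[0,0,0.26,0,0,0],[0,0,0.26,0,0,0],[0,0,0.26,0,0,0]]' 0.3
python3 -m handwheel '[[0,-0.4,0,0,0,0],[0,-1.2,0,0,0,0],[0,-2.2,0,0,0,0],[0,-3.2,0,0,0,0],[0,-4,0,0,0,0]]' -
python3 - <<'E'
from h import *
kn(); snap("side","pics/s22.png");snap("wrist","pics/w23.png");snap("top","pics/t23.png")
a=cv2.imread("pics/s22.png"); cv2.imwrite("pics/s22d.png",cv2.resize(a[150:270,260:420],None,fx=5,fy=5,interpolation=cv2.INTER_CUBIC))
E
```

```text
clock: 27.15
eef_pos: [0.4744, -0.0668, 0.0533]
tool_rot: [0.657, 0.261, -0.261, -0.657]
ft_force: [0.5, 0.7, 0.4]
grip_width: 0.0557
clock: 27.78
eef_pos: [0.4748, -0.0668, 0.1552]
tool_rot: [0.658, 0.261, -0.26, -0.657]
ft_force: [0.5, -0.3, -0.4]
grip_width: 0.0553
27.77 tcp [ 0.4748 -0.0668  0.1552] yaw 133.3 F [ 0.5 -0.3 -0.4] w 0.0553 q [-0.14  0.22 -0.13  1.21 -0.   -0.9 ]
r 0.1225 ang 222.5 F tool [ 0.2  0.4 -0.5]
```

View pics/s22d.png

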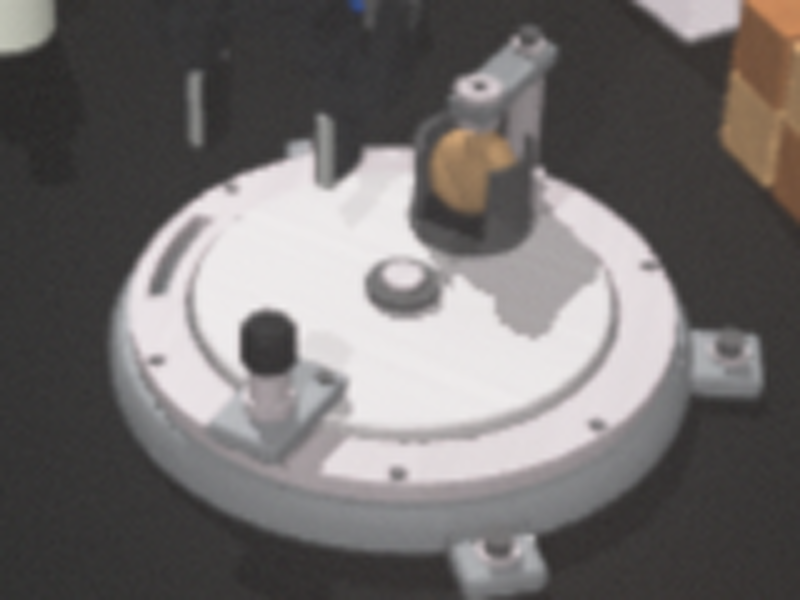

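View pics/w23.png

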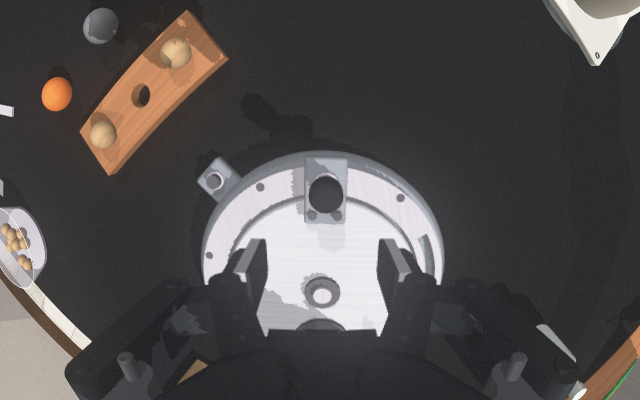

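Run:
```python
from h import *
P=np.array([.565,.016])
def p(f,ang,z,org,s):
    a=np.radians(ang); c=P+.125*np.array([np.cos(a),np.sin(a)]); return ((np.array(w2px(f,(*c,z)))-org)*s).round(1)
for z in(.052,.079,.09,.101,.111): print(z,"now",p("pics/s22.png",221.3,z,(260,150),5),"start",p("pics/s14.png",148,z,(230,120),5))
f="pics/w23.png"; k=px2w(f,326,196,.101); d=k[:2]-P; print("knob",k,np.hypot(*d),np.degrees(np.arctan2(d[1],d[0]))%360)
a=cv2.imread("pics/s22.png"); cv2.imwrite("pics/s22e.png",cv2.resize(a[200:250,290:340],None,fx=10,fy=10,interpolation=cv2.INTER_CUBIC))
a=cv2.imread("pics/s14.png"); cv2.imwrite("pics/s14e.png",cv2.resize(a[165:215,270:320],None,fx=10,fy=10,interpolation=cv2.INTER_CUBIC))
```

```text
0.052 now [265.2 401.2] start [317.7 376.1]
0.079 now [264.8 356.5] start [316.  333.4]
0.09 now [264.6 338. ] start [315.3 315.7]
0.101 now [264.5 319.1] start [314.5 297.7]
0.111 now [264.3 301.8] start [313.9 281.2]
knob [ 0.47062555 -0.0667641   0.101     ] 0.12552462964958327 221.24997680023387
```

View pics/s22e.png

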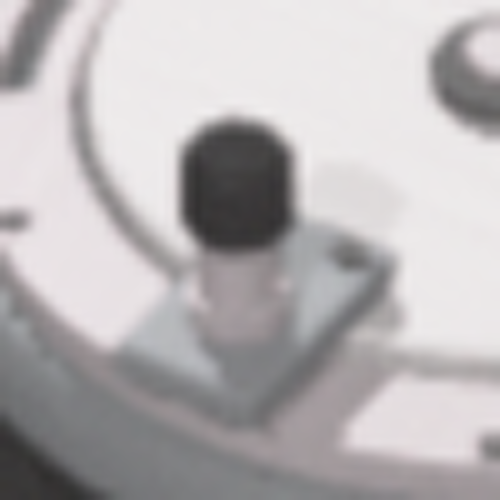

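View pics/s14e.png

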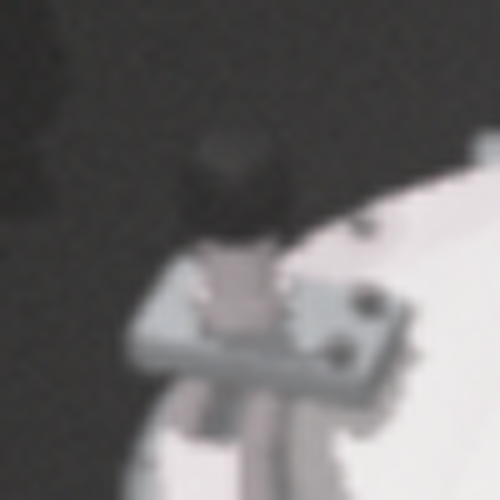

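View pics/t23.png

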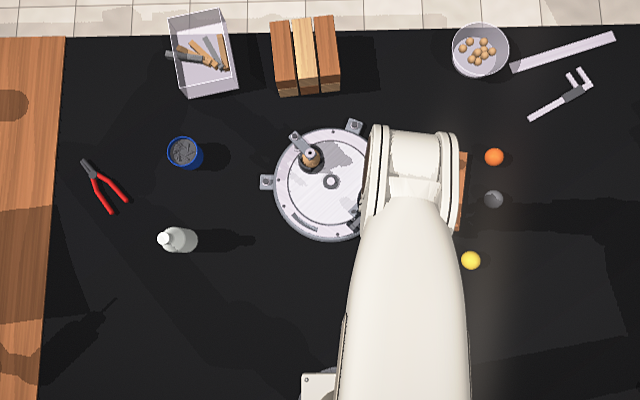

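```bash
python3 -m handwheel '[[0,0,0,0,0,0],[0,0,0,0,0,0],[0,0,0,0,0,0],[0,0,0,0,0,0],[0,0,0,0,0,0]]' -1
python3 - <<'E'
from h import *
st(); plan(.4715,-.0665,.084,133)
E
```

```text
clock: 28.55
eef_pos: [0.4742, -0.0667, 0.1532]
tool_rot: [-0.657, -0.261, 0.261, 0.657]
ft_force: [-0.1, 0.6, 0.4]
grip_width: 0.0001
28.55 tcp [ 0.4742 -0.0667  0.1532] yaw 133.3 F [-0.1  0.6  0.4] w 0.0001 q [-0.14  0.23 -0.14  1.21  0.   -0.9 ]
yaw now 133.3 shift [-0.07  2.77  0.08] turn [-0.    0.03 -0.  ]
```

```bash
python3 -m handwheel '[[-0.07,0.6,0.08,0,0,0],[-0.07,1.3,0.08,0,0,0],[-0.07,2,0.08,0,0,0],[-0.07,2.5,0.08,0,0,0],[-0.07,2.7,0.08,0,0,0]]' -
python3 - <<'E'
from h import *
st()
E
python3 -m handwheel '[[0,0.07,0,0,0,0],[0,0.14,0,0,0,0],[0,0.21,0,0,0,0],[0,0.28,0,0,0,0],[0,0.32,0,0,0,0]]' -
python3 - <<'E'
from h import *
st()
E
```

```text
clock: 29.18
eef_pos: [0.4712, -0.0664, 0.0851]
tool_rot: [-0.657, -0.261, 0.261, 0.657]
ft_force: [0.7, -0.5, -0.6]
grip_width: -0.0002
29.18 tcp [ 0.4712 -0.0664  0.0851] yaw 133.3 F [ 0.7 -0.5 -0.6] w -0.0002 q [-0.14  0.28 -0.26  1.04  0.   -0.9 ]
clock: 29.8
eef_pos: [0.4716, -0.0664, 0.0778]
tool_rot: [0.657, 0.261, -0.261, -0.657]
ft_force: [0.1, 0.0, 0.2]
grip_width: 0.0001
29.8 tcp [ 0.4716 -0.0664  0.0778] yaw 133.3 F [0.1 0.  0.2] w 0.0001 q [-0.14  0.29 -0.27  1.02 -0.   -0.9 ]
```

```bash
python3 -m handwheel '[[0,0.06,0,0,0,0],[0,0.12,0,0,0,0],[0,0.18,0,0,0,0],[0,0.22,0,0,0,0],[0,0.24,0,0,0,0]]' -
python3 - <<'E'
from h import *
st()
E
```

```text
clock: 30.42
eef_pos: [0.4716, -0.0664, 0.0717]
tool_rot: [-0.657, -0.261, 0.261, 0.657]
ft_force: [-0.7, 0.0, 0.9]
grip_width: 0.0
30.43 tcp [ 0.4716 -0.0664  0.0717] yaw 133.3 F [-0.7  0.   0.9] w 0.0 q [-0.14  0.29 -0.28  1.    0.   -0.9 ]
```

```bash
python3 -m handwheel '[[0,0.03,0,0,0,0],[0,0.06,0,0,0,0],[0,0.09,0,0,0,0],[0,0.12,0,0,0,0],[0,0.12,0,0,0,0]]' -
python3 - <<'E'
from h import *
st()
E
python3 -m handwheel '[[0,0.03,0,0,0,0],[0,0.06,0,0,0,0],[0,0.09,0,0,0,0],[0,0.12,0,0,0,0],[0,0.12,0,0,0,0]]' -
python3 - <<'E'
from h import *
st()
E
```

```text
clock: 31.05
eef_pos: [0.4717, -0.0664, 0.0691]
tool_rot: [0.657, 0.261, -0.261, -0.657]
ft_force: [-1.2, 0.6, 1.8]
grip_width: 0.0003
31.05 tcp [ 0.4717 -0.0664  0.0691] yaw 133.3 F [-1.2  0.6  1.8] w 0.0003 q [-0.14  0.3  -0.28  0.99 -0.   -0.9 ]
clock: 31.68
eef_pos: [0.4719, -0.0666, 0.0689]
tool_rot: [0.658, 0.262, -0.26, -0.657]
ft_force: [-8.0, 0.4, 22.6]
grip_width: 0.0002
31.68 tcp [ 0.4719 -0.0666  0.0689] yaw 133.3 F [-8.   0.4 22.6] w 0.0002 q [-0.14  0.29 -0.28  0.99 -0.   -0.9 ]
```

```bash
python3 -m handwheel '[[0,-0.3,0,0,0,0],[0,-1,0,0,0,0],[0,-2,0,0,0,0],[0,-3.2,0,0,0,0],[0,-4.4,0,0,0,0]]' -
python3 -m handwheel '[[-0.5,-0.2,0,0,0,0],[-1,-0.4,0,0,0,0],[-1.5,-0.5,0,0,0,0],[-2,-0.5,0,0,0,0],[-2,-0.5,0,0,0,0]]' -
python3 - <<'E'
from h import *
st(); snap("side","pics/s24.png")
a=cv2.imread("pics/s24.png"); cv2.imwrite("pics/s24d.png",cv2.resize(a[150:270,260:420],None,fx=5,fy=5,interpolation=cv2.INTER_CUBIC)); st()
E
```

```text
clock: 32.3
eef_pos: [0.4715, -0.0664, 0.1764]
tool_rot: [-0.657, -0.261, 0.261, 0.657]
ft_force: [-0.2, -0.6, -0.7]
grip_width: 0.0001
clock: 32.92
eef_pos: [0.4341, -0.1013, 0.1879]
tool_rot: [-0.657, -0.26, 0.261, 0.658]
ft_force: [0.4, 0.3, 0.5]
grip_width: 0.0001
32.92 tcp [ 0.4341 -0.1013  0.1879] yaw 133.2 F [0.4 0.3 0.5] w 0.0001 q [-0.23  0.14 -0.15  1.28  0.   -0.98]
32.98 tcp [ 0.4347 -0.1011  0.188 ] yaw 133.2 F [-1.2  0.3  0.7] w 0.0001 q [-0.23  0.14 -0.15  1.28  0.   -0.98]
```

View pics/s24d.png

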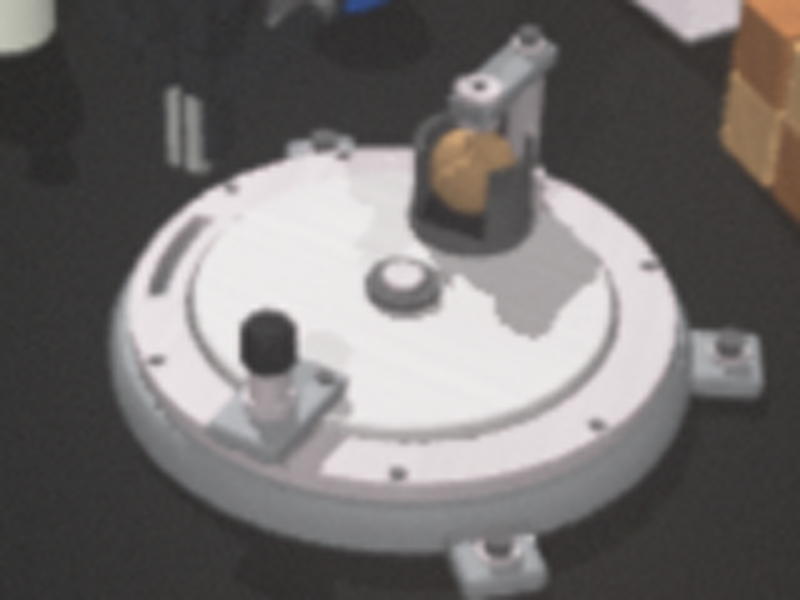

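View pics/s24.png

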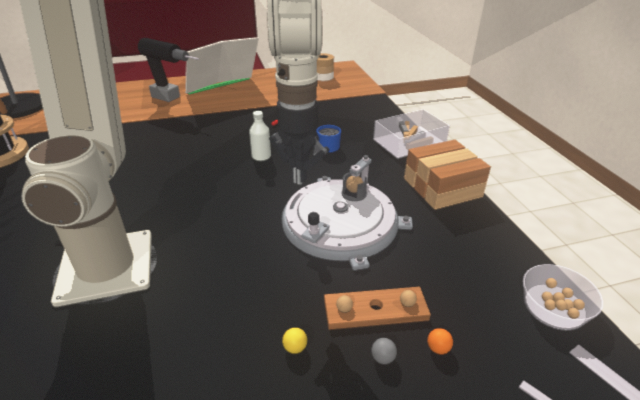

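The final view shows the ball in its cup under the bush at about (353,183). The knob is down at (314,219), both small balls are in place on the rack, the bottle and tub have not moved, and the gripper is clear.

Run:
```python
from workcell import bot
print(bot.job_done())
```

```text
the job is handed in; nothing more can be done
None
```

The job is done and handed in at about 33 s of the 54 s allowed; no verdict was reported.

**What I did**
- **Ball:** I took the largest wooden ball from the middle hole of the rack and lowered it into the nest cup until about 7 N of contact. I let go with the cup still at its starting place, more than 70° short of the bush.
- **Turntable:** I pulled the plunger up about 13 mm and swung the table anticlockwise about 53°. I then let the pin down on the index ring and pushed the knob on until the pin dropped in.

**Last checks**
- **Plunger:** A further push met a firm stop, moving only 0.3 mm at about 9 N. A straight-down press on the knob met a firm stop at about 23 N, with its top at about the fully-down height of 101 mm. The camera puts the knob at 221.2°, and I had measured the locking hole at about 220.8°.
- **Ball and bystanders:** The last picture shows the ball in the cup under the drill bush, and the smaller balls, glue bottle and tub in place. The robot is clear and reads no force.

**What failed or disagreed**
- **First grasp missed:** The fingers shut on top of the ball with about 17 N. The real fingertips are about 30 mm higher than the reported TCP (25 to 33 mm measured). I corrected for that from then on; the ball had not moved.
- **Width reading:** The opening reads 2 to 3 mm less than the true size of the ball and the knob.
- **Knob push above the suggested force:** It ran at about 5 to 15 N instead of 3 to 5 N.

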